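# Put away the glass ink bottles at the shop counter

## Task

Clear up the counter for the night: first lift the calculator off the ink organiser's dust cover and lay it face up, lengthwise, on its sloped rest, then slide the cover fully open. Set every ink bottle upright in a pocket of its own, all the way down, and afterwards slide the cover fully shut over them. The bottles are thin glass that cracks if the fingers squeeze it with more than 10 N each, so handle them gently, and leave the other things on the desk where they are.

Things in the scene. Friction and masses are not known exactly. Their poses are not given: they have to be found in the camera images.
- organiser: Grey metal ink organiser, fixed. Origin on the desk under the middle of its row of 5 open pockets; x from the row to its back deck (about away from the robot), y along the row. Pockets 44 mm square, 48 mm apart, floor 5 mm and wall tops 25 mm above the desk. Base: x -32 to 148, y +-128 mm. Set bottles down with the fingers along its x: neighbours stand only 10 mm apart.
- pocket0 (a point): Centre of the floor of pocket 0, at y = -96 mm in the organiser's frame
- pocket1 (a point): Centre of the floor of pocket 1, at y = -48 mm in the organiser's frame
- pocket2 (a point): Centre of the floor of pocket 2, at y = 0 mm in the organiser's frame
- pocket3 (a point): Centre of the floor of pocket 3, at y = 48 mm in the organiser's frame
- pocket4 (a point): Centre of the floor of pocket 4, at y = 96 mm in the organiser's frame
- cover (a joint): Slide of the organiser's green dust cover, m: 0 shut over the pockets, 0.10 fully open, pushed along the organiser's +x onto the deck. Stays where left; 1.5 N friction. A canopy of top, ends and back, no front: shut, it spans x -28 to 40, y +-128 mm in the organiser's frame; underside 66, top 70 mm above the desk.
- cover_tab (a point): Middle of the upper edge of the wooden grip bar on the cover's top, 92 mm above the desk. The bar is 12 mm thick along the organiser's x, 60 mm long along its y and 22 mm high, near the +y end (x 6, y 78 mm in the organiser's frame when shut). Pinch it from above across its thickness.
- rest: Sloped face of the wooden calculator rest, fixed. Origin on the face, where the centre of the calculator's underside lies when its lower end is at the ledge, 48 mm above the desk; x up the slope, y across, z out of the face. Tilted 30 degrees from level, facing about towards the robot; 104 mm long, 46 mm wide, with a 10 mm high ledge at its lower end, 52 mm below the origin.
- calculator: Black pocket calculator, 60 (x) x 100 (y) x 13 mm, with raised keys to 15 mm, 0.12 kg. Origin at the centre of its underside, z out of the keys, display at +y. At the start it lies on top of the shut dust cover, at its -y half, long side along the organiser's y.
- bottle0: Squat bottle of thin amber glass with a heavy base and a black cap: body 38 mm in diameter and 38 mm high, cap 24 mm in diameter up to 52 mm; 0.06 kg, centre of mass 12 mm up (tilted by under 50 degrees it rights itself). Origin at the centre of its base, z to the cap. Cracks when the two fingers together press on it with more than 20 N (10 N each). May be absent (None).
- bottle1: Squat bottle of thin amber glass with a heavy base and a black cap: body 38 mm in diameter and 38 mm high, cap 24 mm in diameter up to 52 mm; 0.06 kg, centre of mass 12 mm up (tilted by under 50 degrees it rights itself). Origin at the centre of its base, z to the cap. Cracks when the two fingers together press on it with more than 20 N (10 N each). May be absent (None).
- bottle2: Squat bottle of thin amber glass with a heavy base and a black cap: body 38 mm in diameter and 38 mm high, cap 24 mm in diameter up to 52 mm; 0.06 kg, centre of mass 12 mm up (tilted by under 50 degrees it rights itself). Origin at the centre of its base, z to the cap. Cracks when the two fingers together press on it with more than 20 N (10 N each). May be absent (None).
- bottle3: Squat bottle of thin amber glass with a heavy base and a black cap: body 38 mm in diameter and 38 mm high, cap 24 mm in diameter up to 52 mm; 0.06 kg, centre of mass 12 mm up (tilted by under 50 degrees it rights itself). Origin at the centre of its base, z to the cap. Cracks when the two fingers together press on it with more than 20 N (10 N each). May be absent (None).
- bottle4: Squat bottle of thin amber glass with a heavy base and a black cap: body 38 mm in diameter and 38 mm high, cap 24 mm in diameter up to 52 mm; 0.06 kg, centre of mass 12 mm up (tilted by under 50 degrees it rights itself). Origin at the centre of its base, z to the cap. Cracks when the two fingers together press on it with more than 20 N (10 N each). May be absent (None).
- stamp: Bystander to leave alone: round wooden rubber stamp standing up, 28 mm wide, 58 mm tall. Origin at the centre of its underside.
- tape: Bystander to leave alone: roll of tape lying flat, 60 mm across, 18 mm tall. Origin at the centre of its underside.
- stapler: Bystander to leave alone: stapler, 130 x 34 x 38 mm. Origin at the centre of its underside.
- pen_tin: Bystander to leave alone: open metal pencil tin, 75 x 190 x 22 mm, its raised lid on the far side up to about 90 mm high. Origin at the centre of its underside.
- pad0: Bystander to leave alone: receipt pad, 150 x 90 x 22 mm. Origin at the centre of its underside.
- pad1: Bystander to leave alone: receipt pad, 140 x 80 x 16 mm. Origin at the centre of its underside.
- pad2: Bystander to leave alone: receipt pad, 150 x 90 x 30 mm. Origin at the centre of its underside.
- stamp_pad: Bystander to leave alone: black stamp pad, 110 x 70 x 16 mm. Origin at the centre of its underside.
Things that resemble listed ones, but are neither listed nor needed, are in the scene too. What is shaped like the calculator but red is not meant. What is shaped like the bottle4 but turquoise is not meant.

How it is judged:
On the way, in this order (a step that is already met when the one before it is completed fails the run):
1. the calculator lies on its sloped rest (x of calculator in the frame of rest between -0.008 and 0.015 m and y of calculator in the frame of rest between -0.012 and 0.012 m and z of calculator in the frame of rest between -0.005 and 0.005 m and angle between the z axis of calculator and the z axis of rest, either way round below 0.1 rad and angle between the y axis of calculator and the x axis of rest, either way round below 0.2 rad and linear speed of calculator below 0.02 m/s and contact force between calculator and the fingers below 0.05 N), for 0.3 s.
2. the cover is slid open (value of joint cover above 0.092 m), for 0.2 s.
3. every bottle stands in a pocket, let go (((horizontal distance between bottle0 and pocket0 below 0.008 m and z of bottle0 in the frame of pocket0 below 0.004 m) or (horizontal distance between bottle0 and pocket1 below 0.008 m and z of bottle0 in the frame of pocket1 below 0.004 m) or (horizontal distance between bottle0 and pocket2 below 0.008 m and z of bottle0 in the frame of pocket2 below 0.004 m) or (horizontal distance between bottle0 and pocket3 below 0.008 m and z of bottle0 in the frame of pocket3 below 0.004 m) or (horizontal distance between bottle0 and pocket4 below 0.008 m and z of bottle0 in the frame of pocket4 below 0.004 m)) and angle between each of bottle0, bottle1, bottle2, bottle3, bottle4's own z axis and vertical below 0.12 rad and ((horizontal distance between bottle1 and pocket0 below 0.008 m and z of bottle1 in the frame of pocket0 below 0.004 m) or (horizontal distance between bottle1 and pocket1 below 0.008 m and z of bottle1 in the frame of pocket1 below 0.004 m) or (horizontal distance between bottle1 and pocket2 below 0.008 m and z of bottle1 in the frame of pocket2 below 0.004 m) or (horizontal distance between bottle1 and pocket3 below 0.008 m and z of bottle1 in the frame of pocket3 below 0.004 m) or (horizontal distance between bottle1 and pocket4 below 0.008 m and z of bottle1 in the frame of pocket4 below 0.004 m)) and ((horizontal distance between bottle2 and pocket0 below 0.008 m and z of bottle2 in the frame of pocket0 below 0.004 m) or (horizontal distance between bottle2 and pocket1 below 0.008 m and z of bottle2 in the frame of pocket1 below 0.004 m) or (horizontal distance between bottle2 and pocket2 below 0.008 m and z of bottle2 in the frame of pocket2 below 0.004 m) or (horizontal distance between bottle2 and pocket3 below 0.008 m and z of bottle2 in the frame of pocket3 below 0.004 m) or (horizontal distance between bottle2 and pocket4 below 0.008 m and z of bottle2 in the frame of pocket4 below 0.004 m)) and ((horizontal distance between bottle3 and pocket0 below 0.008 m and z of bottle3 in the frame of pocket0 below 0.004 m) or (horizontal distance between bottle3 and pocket1 below 0.008 m and z of bottle3 in the frame of pocket1 below 0.004 m) or (horizontal distance between bottle3 and pocket2 below 0.008 m and z of bottle3 in the frame of pocket2 below 0.004 m) or (horizontal distance between bottle3 and pocket3 below 0.008 m and z of bottle3 in the frame of pocket3 below 0.004 m) or (horizontal distance between bottle3 and pocket4 below 0.008 m and z of bottle3 in the frame of pocket4 below 0.004 m)) and ((horizontal distance between bottle4 and pocket0 below 0.008 m and z of bottle4 in the frame of pocket0 below 0.004 m) or (horizontal distance between bottle4 and pocket1 below 0.008 m and z of bottle4 in the frame of pocket1 below 0.004 m) or (horizontal distance between bottle4 and pocket2 below 0.008 m and z of bottle4 in the frame of pocket2 below 0.004 m) or (horizontal distance between bottle4 and pocket3 below 0.008 m and z of bottle4 in the frame of pocket3 below 0.004 m) or (horizontal distance between bottle4 and pocket4 below 0.008 m and z of bottle4 in the frame of pocket4 below 0.004 m)) and contact force between each of bottle0, bottle1, bottle2, bottle3, bottle4 and the fingers below 0.05 N), for 0.3 s.
4. the cover is shut (value of joint cover below 0.005 m), for 0.2 s.
At the end, for the whole second after the job is handed in: Calculator at rest on the sloped face (centre -8 to +15 mm along the slope from the seated point, 12 mm sideways, flat within 0.1 rad, lengthwise within 0.2 rad); each bottle within 8 mm of a pocket centre, base within 4 mm of the floor, upright within 0.12 rad; cover shut to 5 mm; all still (x of calculator in the frame of rest between -0.008 and 0.015 m and y of calculator in the frame of rest between -0.012 and 0.012 m and z of calculator in the frame of rest between -0.005 and 0.005 m and angle between the z axis of calculator and the z axis of rest, either way round below 0.1 rad and angle between the y axis of calculator and the x axis of rest, either way round below 0.2 rad and value of joint cover below 0.005 m and ((horizontal distance between bottle0 and pocket0 below 0.008 m and z of bottle0 in the frame of pocket0 below 0.004 m) or (horizontal distance between bottle0 and pocket1 below 0.008 m and z of bottle0 in the frame of pocket1 below 0.004 m) or (horizontal distance between bottle0 and pocket2 below 0.008 m and z of bottle0 in the frame of pocket2 below 0.004 m) or (horizontal distance between bottle0 and pocket3 below 0.008 m and z of bottle0 in the frame of pocket3 below 0.004 m) or (horizontal distance between bottle0 and pocket4 below 0.008 m and z of bottle0 in the frame of pocket4 below 0.004 m)) and angle between each of bottle0, bottle1, bottle2, bottle3, bottle4's own z axis and vertical below 0.12 rad and ((horizontal distance between bottle1 and pocket0 below 0.008 m and z of bottle1 in the frame of pocket0 below 0.004 m) or (horizontal distance between bottle1 and pocket1 below 0.008 m and z of bottle1 in the frame of pocket1 below 0.004 m) or (horizontal distance between bottle1 and pocket2 below 0.008 m and z of bottle1 in the frame of pocket2 below 0.004 m) or (horizontal distance between bottle1 and pocket3 below 0.008 m and z of bottle1 in the frame of pocket3 below 0.004 m) or (horizontal distance between bottle1 and pocket4 below 0.008 m and z of bottle1 in the frame of pocket4 below 0.004 m)) and ((horizontal distance between bottle2 and pocket0 below 0.008 m and z of bottle2 in the frame of pocket0 below 0.004 m) or (horizontal distance between bottle2 and pocket1 below 0.008 m and z of bottle2 in the frame of pocket1 below 0.004 m) or (horizontal distance between bottle2 and pocket2 below 0.008 m and z of bottle2 in the frame of pocket2 below 0.004 m) or (horizontal distance between bottle2 and pocket3 below 0.008 m and z of bottle2 in the frame of pocket3 below 0.004 m) or (horizontal distance between bottle2 and pocket4 below 0.008 m and z of bottle2 in the frame of pocket4 below 0.004 m)) and ((horizontal distance between bottle3 and pocket0 below 0.008 m and z of bottle3 in the frame of pocket0 below 0.004 m) or (horizontal distance between bottle3 and pocket1 below 0.008 m and z of bottle3 in the frame of pocket1 below 0.004 m) or (horizontal distance between bottle3 and pocket2 below 0.008 m and z of bottle3 in the frame of pocket2 below 0.004 m) or (horizontal distance between bottle3 and pocket3 below 0.008 m and z of bottle3 in the frame of pocket3 below 0.004 m) or (horizontal distance between bottle3 and pocket4 below 0.008 m and z of bottle3 in the frame of pocket4 below 0.004 m)) and ((horizontal distance between bottle4 and pocket0 below 0.008 m and z of bottle4 in the frame of pocket0 below 0.004 m) or (horizontal distance between bottle4 and pocket1 below 0.008 m and z of bottle4 in the frame of pocket1 below 0.004 m) or (horizontal distance between bottle4 and pocket2 below 0.008 m and z of bottle4 in the frame of pocket2 below 0.004 m) or (horizontal distance between bottle4 and pocket3 below 0.008 m and z of bottle4 in the frame of pocket3 below 0.004 m) or (horizontal distance between bottle4 and pocket4 below 0.008 m and z of bottle4 in the frame of pocket4 below 0.004 m)) and linear speed of each of bottle0, bottle1, bottle2, bottle3, bottle4, calculator below 0.02 m/s); the robot touches nothing.
It fails at once if a bottle is pressed by the gripper with more than 20 N in all (10 N a finger) (contact force between any of bottle0, bottle1, bottle2, bottle3, bottle4 and the fingers above 20 N).
It fails at once if a bystander is moved more than 40 mm (distance of any of stamp, tape, stapler, pen_tin, pad0, pad1, pad2, stamp_pad from where it was at the start of the episode above 0.04 m).
Of bottle0, bottle1, bottle2, bottle3, bottle4 only 3 to 5 are there at a start; the rules pass over those that are not, and their reading is None.
At some moment in a run one of bottle0, bottle1, bottle2, bottle3, bottle4 may be knocked a few centimetres aside while the robot is not near it.
Once in a run the grip may slacken for a moment while it holds something.
It also fails if it takes over 210 s, if anything falls off the work surface, if the arm or the gripper's body presses on something with over 40 N, if the wrist force passes 120 N, or if a joint passes its speed limit or range.

## Robot

A 6-joint arm with a two-finger parallel gripper is mounted at the origin on the work surface. World frame = base frame: x ahead of the robot, y to its left, z up, the work surface at z = 0. Lengths are in m, angles in rad, forces in N, time in s.
With the tool pointing down it reaches from about 0.35 to 0.85 m from the base axis. Payload 8.1 kg.
Tool frame: the origin (TCP) lies at the very end of the fingers, on their centre line; the grasp point (between the pads) lies 19 mm behind it; z points along the fingers, y is the line along which they close (so a half turn about z gives the same grasp; the last joint's range is limited). The gripper opens to 93 mm and grips with 3 to 60 N. Pads are 15 mm wide; open, the fingers measure 128 mm over their backs; the gripper's body (75 mm by 188 mm) begins 65 mm behind the grasp point.
Start: joints at [1.259, 0.13, 1.488, -0, 1.523, -0.085], TCP at [0.135, 0.585, 0.219] pointing down, gripper open.
Joint ranges: [-2.96, 2.96], [-0.89, 2.26], [0.02, 2.5], [-1.34, 4.48], [0, 2.73], [-2.66, 2.66]. Speed limits (rad/s): [2.39, 2.39, 2.79, 3.14, 3.14, 3.14].

## Interface

Orientations are given as a rotation vector (axis times angle).
In Python, from workcell import env, vision, order gives the robot as it stands. The module is installed in compiled form; this text tells all that it offers.
- The arm moves only by the tool move_arm, never from a script. Its argument "series" is a list of rows, each an object with "slide": the shift along the world's x, y, z in mm, a list of three; "turn": the turn, a rotation vector about the world's x, y, z in rad, a list of three; "fingers": the opening, from -1 (shut) to 1 (fully open). In form: [{"slide": [dx, dy, dz], "turn": [rx, ry, rz], "fingers": fingers}, ...]. A call has 1 to 5 rows; each row shifts and turns the commanded pose from where the row before left it; what a row does not reach is not made up. A row lasts 1/12 s, in which the tool goes at most 41.7 mm and 7.16 degrees, less where a joint would pass 70% of its speed; a pose out of reach is approached as far as the arm can. A call is refused whole if a number of a shift passes 41.7 or a number of a turn 0.125, either way. A call with a gripper value outside its range is refused whole. The fingers move at their own pace and stop on an object; "force" is the grip in N (left out, the last holds). Time passes only in rows, so rows that do not move let the fingers close. It gives the time, the measured TCP pose, the force, the opening and the grip force at its end, in the units of the state.
- env.state(): the state, without advancing time (a new reading comes with each control period).
- vision.capture(name): name is "scene" or "top" or "wrist"; returns the picture (420x560x3 uint8, blue, green, red); there is no depth.
- vision.camera_info(name): a dict with "fov_y" (degrees; the focal length in pixels is half the picture's height over the tangent of half this angle, whatever the lens; pixels are square), "cx", "cy" (the principal point, pixels), "distortion" ([k1, k2, p1, p2, k3] as OpenCV has them; the pictures are not rectified), "world_from_camera" (4x4, takes a point from camera to world coordinates). Camera axes: x right, y down, z forward; pixel columns grow to the right and rows downward; lengths in m; the calibration is good to about 2 mm. A picture is of the moment at which its call begins: read the wrist's pose just before it. camera_info takes no time and is no camera call; for the wrist camera it gives the pose at the moment of the call.
- order.hand_in(): hands the job in; it is judged then, once.
The state is a dict: "time": time; "joints": joint angles; "dq": joint speeds; "tau": joint torques, N m; "eef_pos": TCP position; "tool_rot": TCP orientation; "wrist_force": force on the tool from outside, world axes, zero at the start; "wrist_torque": the same for the moment, N m; "grip_width": finger opening in m; "finger_force": force on a finger pad.
Only numpy, scipy, OpenCV 4.12 (cv2) and the standard library are available. Lean on these libraries where they do the work, as an engineer would, in place of code of your own. Each camera call takes 0.05 s, during which the arm holds its last target. There are 200 camera calls.

## Working session

There is one attempt and no reset: what is moved stays moved. The work goes in short steps, Python scripts to look and compute and a tool call to move; the robot and the scene stay as the last step left them, time stands still between calls to the robot, and variables do not carry over. Pictures are saved under pics/ and viewed, at most 14 in all, crops included, and the job is handed in when it is done.

Besides the shell and the picture viewer there is one more tool, called as name([rows], argument=value, ...), one row to a line, values as JSON. move_arm: Moves the arm, as the interface text tells. Its arguments: {"type":"object","properties":{"series":{"type":"array","items":{"type":"object","properties":{"slide":{"type":"array","items":{"type":"number"}},"turn":{"type":"array","items":{"type":"number"}},"fingers":{"type":"number"}}}},"force":{"type":"number"}},"required":["series"]}

```bash
mkdir -p pics; ls; python3 - <<'E'
from workcell import env,vision
import cv2
for n in("scene","top","wrist"):
    im=vision.capture(n); cv2.imwrite(f"pics/{n}0.png",im)
    c=vision.camera_info(n); print(n,c)
print(env.state())
E
```

```text
pics
scene {'fov_y': 54.22662740639604, 'cx': 270.8527238706259, 'cy': 211.84062666190232, 'distortion': array([0.00689702, 0.        , 0.        , 0.        , 0.        ]), 'world_from_camera': array([[ 0.52174655,  0.5364813 , -0.6633011 ,  1.31201143],
       [ 0.85307847, -0.3336899 ,  0.40113361, -0.48475958],
       [-0.00613619, -0.77513796, -0.6317622 ,  0.84909207],
       [ 0.        ,  0.        ,  0.        ,  1.        ]])}
top {'fov_y': 45.01612530442762, 'cx': 278.63851377875983, 'cy': 212.65066517281608, 'distortion': array([-0.19154371,  0.        ,  0.        ,  0.        ,  0.        ]), 'world_from_camera': array([[ 9.61364945e-03, -9.77702581e-01,  2.09774262e-01,
         1.55109012e-01],
       [-9.99953334e-01, -9.59956019e-03,  1.08538598e-03,
         1.88407777e-02],
       [ 9.52555972e-04, -2.09774907e-01, -9.77749242e-01,
         1.63816781e+00],
       [ 0.00000000e+00,  0.00000000e+00,  0.00000000e+00,
         1.00000000e+00]])}
wrist {'fov_y': 70.47393853621669, 'cx': 280.70403160820496, 'cy': 210.0350264979339, 'distortion': array([-0.04203927,  0.
[... 296 characters left out ...]
    ,  1.        ]])}
{'time': 0.15, 'joints': array([ 1.25859022e+00,  1.30998556e-01,  1.48901875e+00, -5.25612365e-06,
        1.52301386e+00, -8.54352309e-02]), 'dq': array([-0.00053799, -0.00522162, -0.00391705, -0.00177217,  0.00274988,
        0.00035197]), 'tau': array([ 1.25642709e-03, -5.60477901e+01, -4.92334878e+01,  7.68680242e-02,
        3.06896050e-02, -1.09196130e-04]), 'eef_pos': array([0.13476428, 0.58421745, 0.21782764]), 'tool_rot': array([-3.55416037e-01, -3.12114180e+00,  2.21652271e-03]), 'wrist_force': array([-0.22281085,  0.48724009,  0.11378278]), 'wrist_torque': array([ 0.02630336, -0.00396772, -0.00725542]), 'finger_force': 0.0, 'grip_width': 0.09277964511869306}
```

View pics/top0.png

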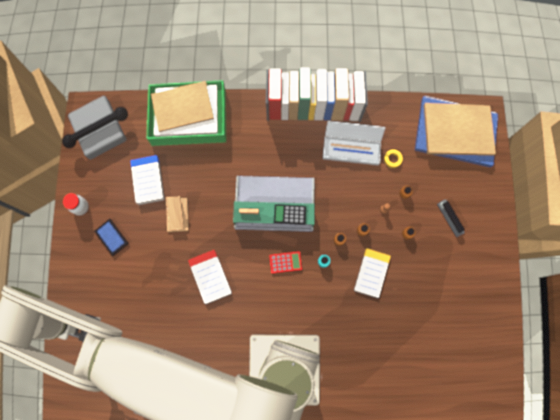

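View pics/scene0.png

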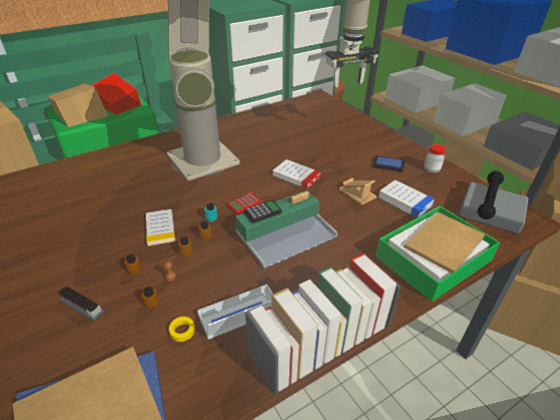

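Top view: organiser around (275,205) with the black calculator on its cover at (291,214). The red calculator at (285,263) is the decoy. The rest is at (177,214). There are four amber bottles, at (340,239), (364,229), (409,232) and (406,190). The turquoise bottle at (324,261) is a decoy and the stamp is at (385,209).

```bash
cat >h.py <<'E'
import numpy as np,cv2
from scipy.spatial.transform import Rotation as R
from workcell import env,vision
def K(c):
    f=210/np.tan(np.radians(c["fov_y"]/2)); return np.array([[f,0,c["cx"]],[0,f,c["cy"]],[0,0,1.]])
def ray(c,p):
    q=cv2.undistortPoints(np.array([[p]],float),K(c),c["distortion"])[0,0]
    T=c["world_from_camera"]; return T[:3,3],T[:3,:3]@np.r_[q,1]
def at(c,p,z):
    o,d=ray(c,p); return o+d*(z-o[2])/d[2]
def tri(*cp):
    A=0;b=0
    for c,p in cp:
        o,d=ray(c,p); d=d/np.linalg.norm(d); P=np.eye(3)-np.outer(d,d); A=A+P;b=b+P@o
    return np.linalg.solve(A,b)
def proj(c,X):
    T=np.linalg.inv(c["world_from_camera"]); return cv2.projectPoints(np.atleast_2d(np.array(X,float)),cv2.Rodrigues(T[:3,:3])[0],T[:3,3],K(c),c["distortion"])[0][:,0]
def shot(n,f):
    c=vision.camera_info(n); im=vision.capture(n); cv2.imwrite(f"pics/{f}.png",im); np.save(f"pics/{f}.npy",c,allow_pickle=True); return c,im
def load(f): return np.load(f"pics/{f}.npy",allow_pickle=True).item()
def st():
    s=env.state(); print("t",round(s["time"],2),"p",(s["eef_pos"]*1e3).round(1),"R",R.from_rotvec(s["tool_rot"]).as_matrix().round(3).tolist(),"F",s["wrist_force"].round(1),"w",round(s["grip_width"]*1e3,1),"ff",round(s["finger_force"],2),"q",s["joints"].round(2))
E
python3 - <<'E'
from h import *
for n in("scene","top"): np.save(f"pics/{n}0.npy",vision.camera_info(n),allow_pickle=True)
c=load("top0")
for n,p,z in [("org",(275,205),.05),("calc",(291,214),.085),("rest",(177,214),.04),("b",(340,239),.04),("b",(364,229),.04),("b",(409,232),.04),("b",(406,190),.04),("stamp",(385,209),.05),("turq",(324,261),.04),("tab",(249,211),.09)]: print(n,at(c,p,z).round(3))
im=cv2.imread("pics/top0.png"); cv2.imwrite("pics/tc.png",cv2.resize(im[160:290,150:430],None,fx=2.85,fy=2.85,interpolation=cv2.INTER_CUBIC))
st()
E
```

```text
org [0.521 0.033 0.05 ]
calc [ 0.484 -0.018  0.085]
rest [0.49  0.351 0.04 ]
b [ 0.414 -0.177  0.04 ]
b [ 0.447 -0.255  0.04 ]
b [ 0.438 -0.403  0.04 ]
b [ 0.579 -0.399  0.04 ]
stamp [ 0.511 -0.324  0.05 ]
turq [ 0.343 -0.125  0.04 ]
tab [0.492 0.113 0.09 ]
t 0.15 p [134.8 584.2 217.8] R [[-0.974, 0.225, -0.0], [0.225, 0.974, -0.001], [0.0, -0.001, -1.0]] F [-0.2  0.5  0.1] w 92.8 ff 0.0 q [ 1.26  0.13  1.49 -0.    1.52 -0.09]
```

View pics/tc.png

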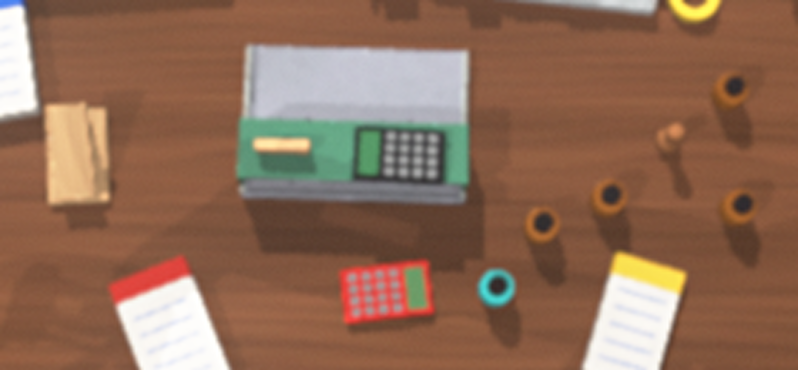

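The crop confirms it: black calculator on the cover with its display to the left (+y), a clearly red decoy, four amber bottles and one turquoise. I'll move the wrist camera over the rest and organiser, looking from two places.

move_arm([
  {"slide":[28,-26,4],"turn":[0,0,-0.12],"fingers":1},
  {"slide":[28,-26,4],"turn":[0,0,-0.12],"fingers":1},
  {"slide":[28,-26,4],"turn":[0,0,-0.12],"fingers":1},
  {"slide":[28,-26,4],"turn":[0,0,-0.12],"fingers":1},
  {"slide":[28,-26,4],"turn":[0,0,-0.12],"fingers":1},
])

```text
time: 0.57
eef_pos: [0.2756, 0.4532, 0.2385]
tool_rot: [-1.27, -2.874, 0.001]
wrist_force: [0.8, -0.2, -1.2]
grip_width: 0.093
finger_force: 0.0
```

move_arm([
  {"slide":[28,-26,4],"turn":[0,0,-0.12],"fingers":1},
  {"slide":[28,-26,4],"turn":[0,0,-0.12],"fingers":1},
  {"slide":[28,-26,4],"turn":[0,0,-0.12],"fingers":1},
  {"slide":[28,-26,4],"turn":[0,0,-0.12],"fingers":1},
  {"slide":[28,-26,4],"turn":[0,0,-0.12],"fingers":1},
])

```text
time: 0.98
eef_pos: [0.4158, 0.323, 0.2587]
tool_rot: [-2.063, -2.369, 0.0]
wrist_force: [1.0, 1.3, 0.5]
grip_width: 0.0931
finger_force: 0.0
```

move_arm([
  {"slide":[18,-8,0],"turn":[0,0,-0.12],"fingers":1},
  {"slide":[0,0,0],"turn":[0,0,0],"fingers":1},
  {"slide":[0,0,0],"turn":[0,0,0],"fingers":1},
])

```text
time: 1.23
eef_pos: [0.4333, 0.3159, 0.2582]
tool_rot: [-2.195, -2.247, 0.001]
wrist_force: [0.1, -0.4, 0.2]
grip_width: 0.0931
finger_force: 0.0
```

```bash
python3 - <<'E'
from h import *
st(); shot("wrist","w1")
E
```

```text
t 1.23 p [433.3 315.9 258.2] R [[-0.023, 1.0, -0.001], [1.0, 0.023, -0.0], [-0.0, -0.001, -1.0]] F [ 0.1 -0.4  0.2] w 93.1 ff 0.0 q [ 0.53 -0.06  1.61  0.    1.59  0.51]
```

move_arm([
  {"slide":[0,-41,0],"turn":[0,0,0],"fingers":1},
  {"slide":[0,-41,0],"turn":[0,0,0],"fingers":1},
  {"slide":[0,-41,0],"turn":[0,0,0],"fingers":1},
  {"slide":[0,-41,0],"turn":[0,0,0],"fingers":1},
  {"slide":[0,-41,0],"turn":[0,0,0],"fingers":1},
])

```text
time: 1.7
eef_pos: [0.4316, 0.1115, 0.2584]
tool_rot: [-2.188, -2.254, -0.0]
wrist_force: [0.7, -1.3, 0.4]
grip_width: 0.0927
finger_force: 0.0
```

move_arm([
  {"slide":[0,-30,0],"turn":[0,0,0],"fingers":1},
  {"slide":[0,0,0],"turn":[0,0,0],"fingers":1},
  {"slide":[0,0,0],"turn":[0,0,0],"fingers":1},
])

```text
time: 1.95
eef_pos: [0.4324, 0.0815, 0.2586]
tool_rot: [-2.194, -2.248, -0.001]
wrist_force: [-0.2, 0.1, 0.3]
grip_width: 0.0932
finger_force: 0.0
```

```bash
python3 - <<'E'
from h import *
st(); shot("wrist","w2")
for f in("w1","w2"):cv2.imwrite(f"pics/{f}v.png",cv2.resize(cv2.imread(f"pics/{f}.png"),(800,600),interpolation=cv2.INTER_CUBIC))
E
```

```text
t 1.95 p [432.4  81.5 258.6] R [[-0.024, 1.0, 0.0], [1.0, 0.024, 0.0], [0.0, 0.0, -1.0]] F [-0.2  0.1  0.3] w 93.2 ff 0.0 q [ 0.07 -0.33  1.84  0.    1.63  0.04]
```

View pics/w1v.png

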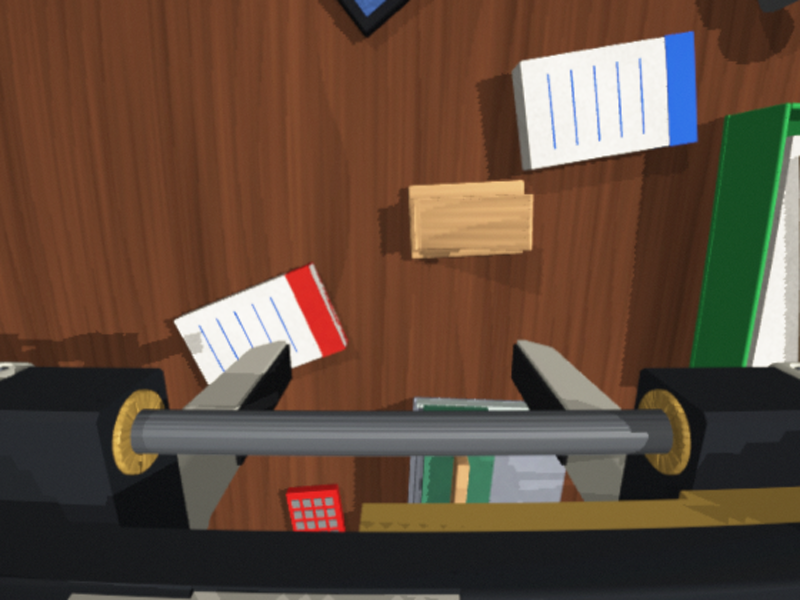

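View pics/w2v.png

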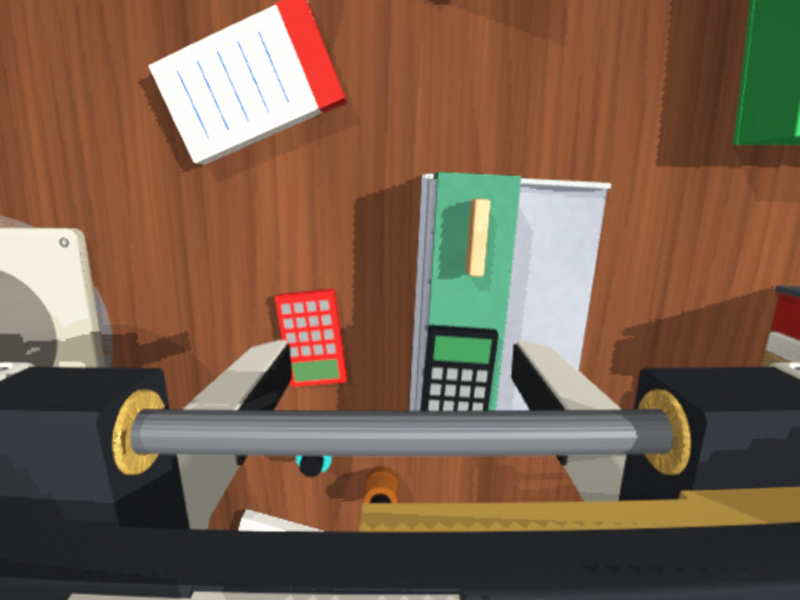

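Wrist view 1 shows the rest at view px (412–533, 182–258), long side along world x. View 2 shows the cover's far end at (437–521, 175), the bar at (474–490, 199–275) and the calculator's display end at (430–498, 328). Next, enlarged crops of the rest from two cameras.

```bash
python3 - <<'E'
from h import *
a=cv2.imread("pics/w1.png")[115:195,275:385]; b=cv2.imread("pics/scene0.png")[165:215,325:395]; d=cv2.imread("pics/top0.png")[185:245,155:200]
f=lambda i,s:cv2.resize(i,None,fx=s,fy=s,interpolation=cv2.INTER_CUBIC)
o=np.zeros((600,800,3),np.uint8)
a=f(a,4);b=f(b,5);d=f(d,5)
o[:320,:440]=a;o[325:575,:350]=b;o[:300,450:675]=d
cv2.imwrite("pics/rc.png",o)
E
```

```text
(no output)
```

View pics/rc.png

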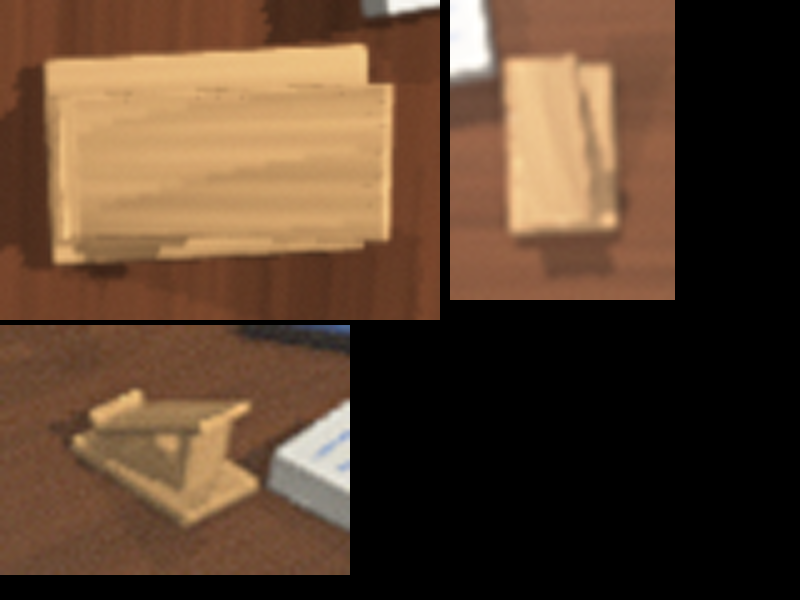

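```bash
python3 - <<'E'
from h import *
w1=load("w1");w2=load("w2");t=load("top0");s=load("scene0")
g=lambda x,y:(275+x/4,115+y/4)
ur=g(392,86);lr=g(388,240)
print("upper end z74",at(w1,ur,.074).round(4),at(w1,lr,.074).round(4))
print("ledge z30", at(w1,g(62,88),.022).round(4),at(w1,g(70,240),.022).round(4))
# tri upper end corners with scene, top
T=lambda x,y:(155+(x-450)/5,185+y/5); S=lambda x,y:(325+x/5,165+(y-325)/5)
print("tri +y up", tri((w1,ur),(s,S(250,405))).round(4),tri((w1,ur),(t,T(505,58))).round(4))
print("tri -y up", tri((w1,lr),(s,S(200,432))).round(4),tri((w1,lr),(t,T(573,54))).round(4))
v=lambda x,y:(x/1.42857,y/1.42857)
for n,p,z in[("cov -x+y",(437,173),.07),("cov +x+y",(521,177),.07),("orgback",(611,185),.012),("bar",(474,199),.092),("bar",(490,199),.092),("bar",(485,276),.092),("bar",(469,274),.092),("calc",(430,327),.083),("calc",(498,331),.083)]: print(n,at(w2,v(*p),z).round(4))
C=lambda x,y:(150+x/2.85,160+y/2.85)
print("h: cov",tri((w2,v(437,173)),(t,C(240,120))) if 0 else "", tri((w2,v(521,177)),(t,C(240,120))).round(4),"bar",tri((w2,v(474,199)),(t,C(253,153))).round(4),"calcTL",tri((w2,v(430,327)),(t,C(355,178))).round(4),tri((w2,v(498,331)),(t,C(358,128))).round(4))
for p in [(355,178),(358,128),(444,130),(442,182)]: print("calc top",at(t,C(*p),.083).round(4))
for p in [(240,120),(468,122),(238,182),(468,185)]: print("cov top",at(t,C(*p),.07).round(4))
E
```

```text
upper end z74 [0.5379 0.3851 0.074 ] [0.541  0.3405 0.074 ]
ledge z30 [0.4443 0.3813 0.022 ] [0.4486 0.331  0.022 ]
tri +y up [0.5389 0.3851 0.0708] [0.5422 0.3852 0.0619]
tri -y up [0.5425 0.3396 0.0684] [0.5439 0.3397 0.0667]
cov -x+y [0.4592 0.166  0.07  ]
cov +x+y [0.5274 0.1649 0.07  ]
orgback [0.6304 0.1626 0.012 ]
bar [0.4866 0.1467 0.092 ]
bar [0.4989 0.147  0.092 ]
bar [0.4994 0.0868 0.092 ]
bar [0.4864 0.0881 0.092 ]
calc [0.4578 0.0399 0.083 ]
calc [0.5159 0.0377 0.083 ]
h: cov  [0.5278 0.1641 0.0625] bar [0.4903 0.1469 0.0616] calcTL [0.4601 0.0335 0.0641] [0.5199 0.0306 0.0615]
calc top [0.4573 0.033  0.083 ]
calc top [0.5136 0.0303 0.083 ]
calc top [ 0.5123 -0.0647  0.083 ]
calc top [ 0.4537 -0.0624  0.083 ]
cov top [0.5245 0.1623 0.07  ]
cov top [ 0.5247 -0.0923  0.07  ]
cov top [0.454  0.1626 0.07  ]
cov top [ 0.4531 -0.0919  0.07  ]
```

move_arm([
  {"slide":[6,-34,0],"fingers":1},
  {"slide":[6,-34,0],"fingers":1},
  {"slide":[6,-34,0],"fingers":1},
  {"slide":[0,-34,0],"fingers":1},
  {"slide":[0,0,0],"fingers":1},
])

```text
$.series[0]: bad value
```

move_arm([
  {"slide":[0,0,0],"fingers":1},
  {"slide":[0,0,0],"fingers":1},
])

```text
$.series[0]: bad value
```

```bash
python3 - <<'E'
from h import *
st(); shot("wrist","w3")
E
```

```text
t 2.0 p [432.5  82.5 258.6] R [[-0.026, 1.0, 0.0], [1.0, 0.026, 0.001], [0.001, 0.0, -1.0]] F [-1.1 -0.4  0.6] w 93.0 ff 0.0 q [ 0.07 -0.33  1.84  0.    1.62  0.05]
```

move_arm([
  {"slide":[5,-41,0],"fingers":1},
  {"slide":[5,-41,0],"fingers":1},
  {"slide":[5,-41,0],"fingers":1},
  {"slide":[5,-41,0],"fingers":1},
  {"slide":[0,-41,0],"fingers":1},
])

```text
$.series[0]: bad value
```

move_arm([
  {"slide":[0,-41,0],"fingers":1},
  {"slide":[0,-20,0],"fingers":1},
  {"slide":[0,0,0],"fingers":1},
  {"slide":[0,0,0],"fingers":1},
  {"slide":[0,0,0],"fingers":1},
])

```text
$.series[0]: bad value
```

```bash
python3 - <<'E'
from h import *
st(); shot("wrist","w4")
E
```

```text
t 2.05 p [432.5  82.9 258.6] R [[-0.026, 1.0, -0.0], [1.0, 0.026, 0.001], [0.001, -0.0, -1.0]] F [-0.3  0.4  0.2] w 92.8 ff 0.0 q [ 0.07 -0.33  1.84  0.    1.62  0.05]
```

move_arm([
  {"slide":[0,-40,0],"fingers":1},
  {"slide":[0,-40,0],"fingers":1},
  {"slide":[0,-40,0],"fingers":1},
  {"slide":[0,-40,0],"fingers":1},
  {"slide":[0,0,0],"fingers":1},
])

```text
$.series[0]: bad value
```

move_arm([
  {"slide":[0,0,0],"fingers":1},
  {"slide":[0,0,0],"fingers":1},
])

```text
$.series[0]: bad value
```

```bash
python3 - <<'E'
from h import *
st(); shot("wrist","w5")
f=lambda i,s:cv2.resize(i,None,fx=s,fy=s,interpolation=cv2.INTER_CUBIC)
cv2.imwrite("pics/w3v.png",f(cv2.imread("pics/w3.png")[0:300,210:510],2))
o=np.zeros((600,800,3),np.uint8)
o[:300]=f(cv2.imread("pics/w4.png")[0:210,0:560],800/560);o[300:]=f(cv2.imread("pics/w5.png")[0:210,0:560],800/560)
cv2.imwrite("pics/w45.png",o)
E
```

```text
t 2.1 p [432.6  83.2 258.5] R [[-0.027, 1.0, -0.0], [1.0, 0.027, 0.001], [0.001, -0.0, -1.0]] F [-0.9 -0.6 -0.4] w 92.7 ff 0.0 q [ 0.07 -0.33  1.84  0.    1.62  0.05]
```

View pics/w3v.png

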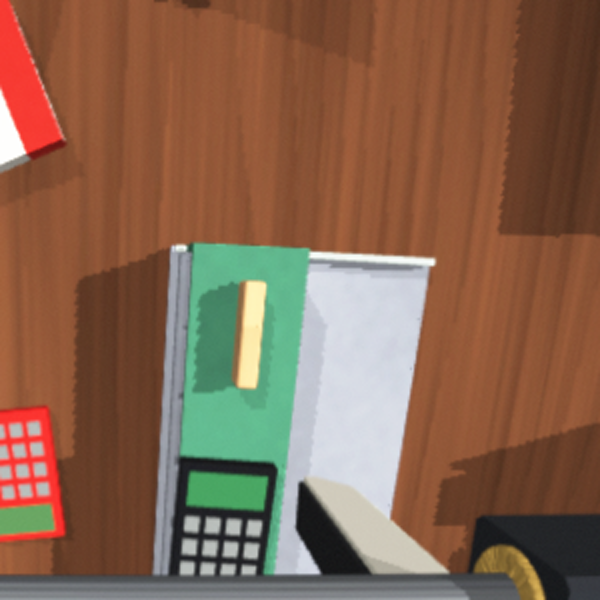

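View pics/w45.png

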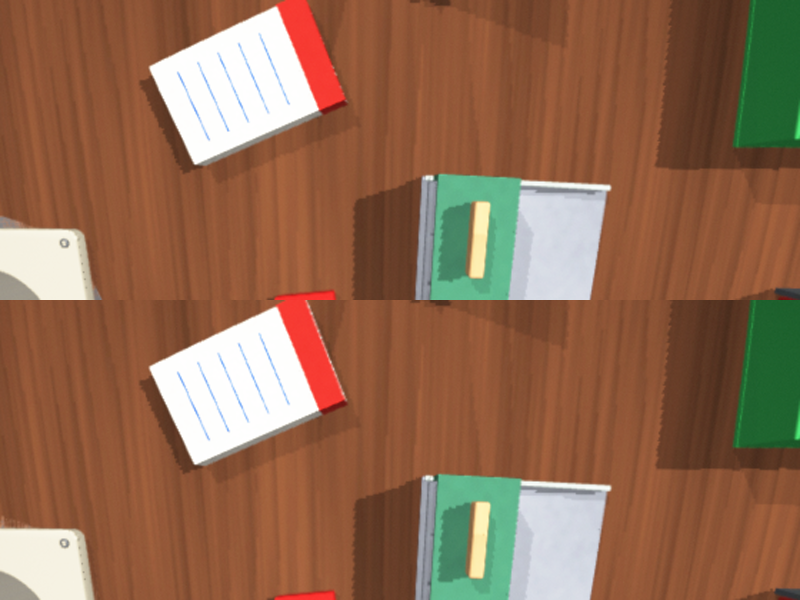

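The row format needs "turn" as well, so the arm did not move. I'll resend with it.

move_arm([
  {"slide":[6,-34,0],"turn":[0,0,-0.03],"fingers":1},
  {"slide":[6,-34,0],"turn":[0,0,-0.03],"fingers":1},
  {"slide":[6,-34,0],"turn":[0,0,0],"fingers":1},
  {"slide":[0,-34,0],"turn":[0,0,0],"fingers":1},
  {"slide":[0,-34,0],"turn":[0,0,0],"fingers":1},
])

```text
time: 2.57
eef_pos: [0.4512, -0.0884, 0.2585]
tool_rot: [-2.257, -2.185, -0.0]
wrist_force: [0.5, 1.0, -0.3]
grip_width: 0.093
finger_force: 0.0
```

move_arm([
  {"slide":[0,-20,0],"turn":[0,0,0],"fingers":1},
  {"slide":[0,0,0],"turn":[0,0,0],"fingers":1},
  {"slide":[0,0,0],"turn":[0,0,0],"fingers":1},
  {"slide":[0,0,0],"turn":[0,0,0],"fingers":1},
])

```text
time: 2.9
eef_pos: [0.4512, -0.107, 0.2585]
tool_rot: [-2.259, -2.182, -0.0]
wrist_force: [0.1, 0.0, 0.0]
grip_width: 0.0934
finger_force: 0.0
```

```bash
python3 - <<'E'
from h import *
st(); shot("wrist","w3")
E
```

```text
t 2.9 p [ 451.2 -107.   258.5] R [[0.034, 0.999, -0.0], [0.999, -0.034, 0.001], [0.001, -0.0, -1.0]] F [0.1 0.  0. ] w 93.4 ff 0.0 q [-0.34 -0.26  1.79  0.    1.61 -0.31]
```

move_arm([
  {"slide":[5,-41,0],"turn":[0,0,0],"fingers":1},
  {"slide":[5,-41,0],"turn":[0,0,0],"fingers":1},
  {"slide":[5,-41,0],"turn":[0,0,0],"fingers":1},
  {"slide":[5,-41,0],"turn":[0,0,0],"fingers":1},
  {"slide":[0,-41,0],"turn":[0,0,0],"fingers":1},
])

```text
time: 3.37
eef_pos: [0.4722, -0.3135, 0.2587]
tool_rot: [2.257, 2.184, 0.001]
wrist_force: [1.1, -0.4, 0.2]
grip_width: 0.093
finger_force: 0.0
```

move_arm([
  {"slide":[0,-41,0],"turn":[0,0,0],"fingers":1},
  {"slide":[0,-10,0],"turn":[0,0,0],"fingers":1},
  {"slide":[0,0,0],"turn":[0,0,0],"fingers":1},
  {"slide":[0,0,0],"turn":[0,0,0],"fingers":1},
  {"slide":[0,0,0],"turn":[0,0,0],"fingers":1},
])

```text
time: 3.78
eef_pos: [0.4717, -0.3623, 0.2587]
tool_rot: [-2.259, -2.183, -0.001]
wrist_force: [-0.4, -0.6, -0.3]
grip_width: 0.0929
finger_force: 0.0
```

```bash
python3 - <<'E'
from h import *
st(); shot("wrist","w4")
E
```

```text
t 3.78 p [ 471.7 -362.3  258.7] R [[0.034, 0.999, 0.0], [0.999, -0.034, 0.001], [0.001, 0.0, -1.0]] F [-0.4 -0.6 -0.3] w 92.9 ff 0.0 q [-0.74  0.1   1.44  0.    1.59 -0.71]
```

move_arm([
  {"slide":[0,-40,0],"turn":[0,0,0],"fingers":1},
  {"slide":[0,-40,0],"turn":[0,0,0],"fingers":1},
  {"slide":[0,-40,0],"turn":[0,0,0],"fingers":1},
  {"slide":[0,-40,0],"turn":[0,0,0],"fingers":1},
  {"slide":[0,-30,0],"turn":[0,0,0],"fingers":1},
])

```text
time: 4.25
eef_pos: [0.4714, -0.5552, 0.259]
tool_rot: [2.259, 2.182, -0.001]
wrist_force: [1.3, -0.2, 0.5]
grip_width: 0.093
finger_force: 0.0
```

move_arm([
  {"slide":[0,0,0],"turn":[0,0,0],"fingers":1},
  {"slide":[0,0,0],"turn":[0,0,0],"fingers":1},
  {"slide":[0,0,0],"turn":[0,0,0],"fingers":1},
])

```text
time: 4.5
eef_pos: [0.4719, -0.5527, 0.2588]
tool_rot: [-2.259, -2.183, -0.001]
wrist_force: [-0.3, 0.2, -0.6]
grip_width: 0.0929
finger_force: 0.0
```

```bash
python3 - <<'E'
from h import *
st(); shot("wrist","w5")
f=lambda i,s:cv2.resize(i,None,fx=s,fy=s,interpolation=cv2.INTER_CUBIC)
cv2.imwrite("pics/w3w.png",f(cv2.imread("pics/w3.png")[0:300,210:510],2))
o=np.zeros((600,800,3),np.uint8)
# 2x crops of columns 160..560 upper 150 rows
o[:300]=f(cv2.imread("pics/w4.png")[60:210,160:560],2);o[300:]=f(cv2.imread("pics/w5.png")[40:190,160:560],2)
cv2.imwrite("pics/w45b.png",o)
E
```

```text
t 4.5 p [ 471.9 -552.7  258.8] R [[0.034, 0.999, 0.0], [0.999, -0.034, 0.001], [0.001, 0.0, -1.0]] F [-0.3  0.2 -0.6] w 92.9 ff 0.0 q [-0.93  0.47  1.    0.    1.66 -0.9 ]
```

View pics/w3w.png

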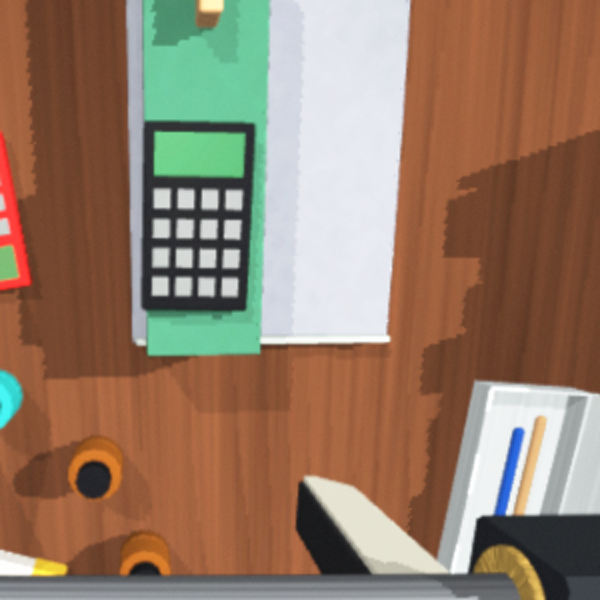

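View pics/w45b.png

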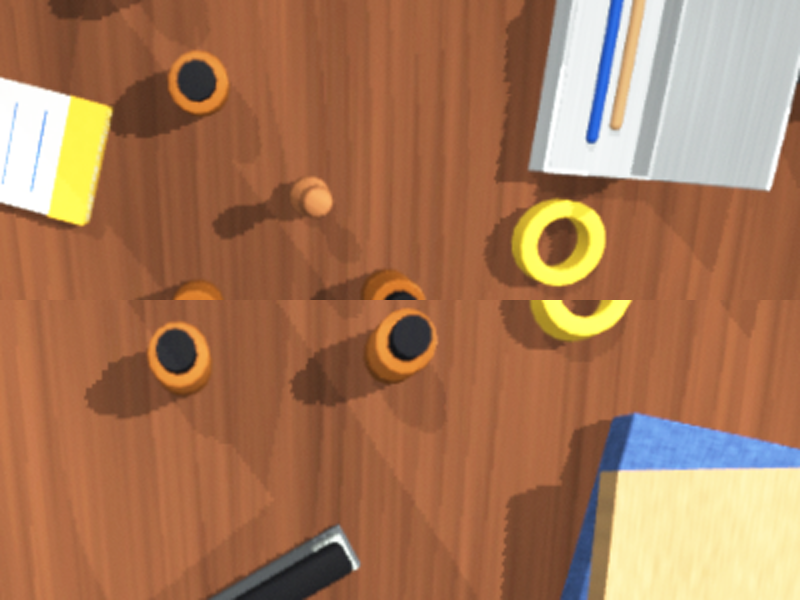

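View w3 (2x crop): calculator corners (145,122), (254,124), (245,311), (141,308), cover's near end (147,355)–(260,353), bottle A cap at (94,479). View w4: bottle B cap (197,81), stamp (316,201). View w5: caps of C (177,351) and D (409,337).

```bash
python3 - <<'E'
from h import *
w1,w2,w3,w4,w5,t,s=[load(x) for x in("w1","w2","w3","w4","w5","top0","scene0")]
v=lambda x,y:(x/1.42857,y/1.42857)
a=lambda x,y:(210+x/2,y/2); b=lambda x,y:(160+x/2,60+y/2); d=lambda x,y:(160+x/2,40+(y-300)/2); C=lambda x,y:(150+x/2.85,160+y/2.85)
# two wrist heights
print("calc TL/TR h",tri((w2,v(430,327)),(w3,a(145,122))).round(4),tri((w2,v(498,331)),(w3,a(254,124))).round(4))
q=[at(w3,a(*p),.083) for p in[(145,122),(254,124),(245,311),(141,308)]]
print("calc",np.array(q).round(4),"c",np.mean(q,0).round(4))
print("cover -y",[at(w3,a(*p),.07).round(4) for p in[(147,355),(260,353)]])
print("cover +y",[at(w2,v(*p),.07).round(4) for p in[(437,173),(521,177)]])
print("bar -y end top h",tri((w2,v(485,276)),(w3,a(222,12))).round(4))
print("deck back",at(w2,v(611,185),.025).round(4),at(w3,a(390,338),.025).round(4))
for n,c,p in[("A",w3,a(94,479)),("B",w4,b(197,81)),("C",w5,d(177,351)),("D",w5,d(409,337)),("stamp",w4,b(316,201))]: print(n,at(c,p,.052 if n!="stamp" else .058).round(4))
# scene check of bottles: predicted cap pixel in top & scene
E
```

```text
calc TL/TR h [0.4579 0.0389 0.0797] [0.5167 0.0363 0.0788]
calc [[ 0.4577  0.0381  0.083 ]
 [ 0.5157  0.0354  0.083 ]
 [ 0.5113 -0.0633  0.083 ]
 [ 0.4522 -0.0597  0.083 ]] c [ 0.4842 -0.0124  0.083 ]
cover -y [array([ 0.4548, -0.0885,  0.07  ]), array([ 0.5227, -0.0896,  0.07  ])]
cover +y [array([0.4592, 0.166 , 0.07  ]), array([0.5274, 0.1649, 0.07  ])]
bar -y end top h [0.4986 0.0867 0.092 ]
deck back [0.6241 0.1622 0.025 ] [ 0.6199 -0.0889  0.025 ]
A [ 0.4169 -0.1729  0.052 ]
B [ 0.4487 -0.2532  0.052 ]
C [ 0.4393 -0.4043  0.052 ]
D [ 0.5744 -0.4008  0.052 ]
stamp [ 0.5185 -0.3261  0.058 ]
```

move_arm([
  {"slide":[1,41,0],"turn":[0,0,-0.016],"fingers":1},
  {"slide":[1,41,0],"turn":[0,0,0],"fingers":1},
  {"slide":[1,41,0],"turn":[0,0,0],"fingers":1},
  {"slide":[1,41,0],"turn":[0,0,0],"fingers":1},
  {"slide":[1,41,0],"turn":[0,0,0],"fingers":1},
])

```text
time: 4.97
eef_pos: [0.4759, -0.3457, 0.2596]
tool_rot: [2.275, 2.164, 0.001]
wrist_force: [0.5, 0.5, 0.2]
grip_width: 0.0932
finger_force: 0.0
```

move_arm([
  {"slide":[1,41,0],"turn":[0,0,0],"fingers":1},
  {"slide":[1,41,0],"turn":[0,0,0],"fingers":1},
  {"slide":[1,41,0],"turn":[0,0,0],"fingers":1},
  {"slide":[1,41,0],"turn":[0,0,0],"fingers":1},
  {"slide":[1,41,0],"turn":[0,0,0],"fingers":1},
])

```text
time: 5.38
eef_pos: [0.4802, -0.1409, 0.2596]
tool_rot: [2.275, 2.164, 0.002]
wrist_force: [0.6, 1.0, 0.5]
grip_width: 0.0927
finger_force: 0.0
```

move_arm([
  {"slide":[1,41,0],"turn":[0,0,0],"fingers":1},
  {"slide":[1,41,0],"turn":[0,0,0],"fingers":1},
  {"slide":[0,41,-30],"turn":[0,0,0],"fingers":1},
  {"slide":[0,7,-40],"turn":[0,0,0],"fingers":1},
  {"slide":[0,0,-40],"turn":[0,0,0],"fingers":1},
])

```text
time: 5.8
eef_pos: [0.4838, -0.0176, 0.1556]
tool_rot: [2.268, 2.166, 0.008]
wrist_force: [1.5, -0.3, 0.0]
grip_width: 0.0932
finger_force: 0.0
```

move_arm([
  {"slide":[0,0,-20],"turn":[0,0,0],"fingers":1},
  {"slide":[0,0,0],"turn":[0,0,0],"fingers":1},
  {"slide":[0,0,0],"turn":[0,0,0],"fingers":1},
])

```text
time: 6.05
eef_pos: [0.4818, -0.0205, 0.1341]
tool_rot: [-2.276, -2.164, 0.001]
wrist_force: [0.5, -0.3, 0.6]
grip_width: 0.093
finger_force: 0.0
```

```bash
python3 -c "
from h import *
st()"
```

```text
t 6.05 p [481.8 -20.5 134.1] R [[0.05, 0.999, -0.001], [0.999, -0.05, 0.0], [0.0, -0.001, -1.0]] F [ 0.5 -0.3  0.6] w 93.0 ff 0.0 q [-0.15 -0.14  1.91  0.    1.37 -0.1 ]
```

move_arm([
  {"slide":[2,8,-20],"turn":[0,0,0],"fingers":1},
  {"slide":[0,0,-20],"turn":[0,0,0],"fingers":1},
  {"slide":[0,0,-12],"turn":[0,0,0],"fingers":1},
  {"slide":[0,0,-8],"turn":[0,0,0],"fingers":1},
  {"slide":[0,0,0],"turn":[0,0,0],"fingers":1},
])

```text
time: 6.47
eef_pos: [0.4846, -0.0137, 0.0739]
tool_rot: [-2.278, -2.163, 0.001]
wrist_force: [0.1, -0.3, 0.1]
grip_width: 0.0929
finger_force: 0.0
```

move_arm([
  {"slide":[0,0,0],"turn":[0,0,0],"fingers":-0.2},
  {"slide":[0,0,0],"turn":[0,0,0],"fingers":-0.2},
  {"slide":[0,0,0],"turn":[0,0,0],"fingers":-0.2},
  {"slide":[0,0,0],"turn":[0,0,0],"fingers":-0.2},
  {"slide":[0,0,0],"turn":[0,0,0],"fingers":-0.2},
], force=30)

```text
time: 6.88
eef_pos: [0.4854, -0.0138, 0.0747]
tool_rot: [2.278, 2.162, 0.001]
wrist_force: [0.1, 0.1, 0.9]
grip_width: 0.0642
finger_force: 0.0
```

move_arm([
  {"slide":[0,0,0],"turn":[0,0,0],"fingers":-0.2},
  {"slide":[0,0,10],"turn":[0,0,0],"fingers":-0.2},
  {"slide":[0,0,20],"turn":[0,0,0],"fingers":-0.2},
  {"slide":[0,0,30],"turn":[0,0,0],"fingers":-0.2},
  {"slide":[0,0,20],"turn":[0,0,0],"fingers":-0.2},
])

```text
time: 7.3
eef_pos: [0.4851, -0.0137, 0.1565]
tool_rot: [2.278, 2.163, 0.001]
wrist_force: [1.1, -0.2, 0.0]
grip_width: 0.0595
finger_force: 30.0
```

```bash
python3 -c "
from h import *
st()"
```

```text
t 7.3 p [485.1 -13.7 156.5] R [[0.052, 0.999, 0.001], [0.999, -0.052, -0.0], [-0.0, 0.001, -1.0]] F [ 1.1 -0.2  0. ] w 59.5 ff 30.0 q [-0.13 -0.15  1.88  0.    1.41 -0.08]
```

move_arm([
  {"slide":[-2,26,2],"turn":[0,0,0.121],"fingers":-0.2},
  {"slide":[-2,26,2],"turn":[0,0,0.121],"fingers":-0.2},
  {"slide":[-2,26,2],"turn":[0,0,0.121],"fingers":-0.2},
  {"slide":[-2,26,2],"turn":[0,0,0.121],"fingers":-0.2},
  {"slide":[-2,26,2],"turn":[0,0,0.121],"fingers":-0.2},
])

```text
time: 7.72
eef_pos: [0.4746, 0.1174, 0.1649]
tool_rot: [1.523, 2.748, 0.0]
wrist_force: [1.2, -0.1, -1.3]
grip_width: 0.0596
finger_force: 30.0
```

move_arm([
  {"slide":[-2,26,2],"turn":[0,0,0.121],"fingers":-0.2},
  {"slide":[-2,26,2],"turn":[0,0,0.121],"fingers":-0.2},
  {"slide":[-2,26,2],"turn":[0,0,0.121],"fingers":-0.2},
  {"slide":[-2,26,2],"turn":[0,0,0.121],"fingers":-0.2},
  {"slide":[-2,26,2],"turn":[0,0,0.121],"fingers":-0.2},
])

```text
time: 8.13
eef_pos: [0.4645, 0.2476, 0.1748]
tool_rot: [0.634, 3.077, 0.0]
wrist_force: [0.4, -1.4, -1.4]
grip_width: 0.0598
finger_force: 30.0
```

move_arm([
  {"slide":[-2,26,0],"turn":[0,0,0.121],"fingers":-0.2},
  {"slide":[-2,26,0],"turn":[0,0,0.121],"fingers":-0.2},
  {"slide":[-2,26,0],"turn":[0,0,0.121],"fingers":-0.2},
  {"slide":[-1,26,0],"turn":[0,0,0.121],"fingers":-0.2},
  {"slide":[0,4,0],"turn":[0,0,0.005],"fingers":-0.2},
])

```text
time: 8.55
eef_pos: [0.457, 0.3578, 0.1746]
tool_rot: [0.135, -3.139, -0.002]
wrist_force: [0.2, 0.7, -1.3]
grip_width: 0.0598
finger_force: 30.0
```

move_arm([
  {"slide":[0,0,0],"turn":[0.008,-0.104,0],"fingers":-0.2},
  {"slide":[0,0,0],"turn":[0.008,-0.104,0],"fingers":-0.2},
  {"slide":[0,0,0],"turn":[0.008,-0.104,0],"fingers":-0.2},
  {"slide":[0,0,0],"turn":[0.008,-0.104,0],"fingers":-0.2},
  {"slide":[0,0,0],"turn":[0.008,-0.104,0],"fingers":-0.2},
])

```text
time: 8.97
eef_pos: [0.4583, 0.3542, 0.1754]
tool_rot: [-0.097, 2.613, 0.03]
wrist_force: [-0.3, -1.0, -2.5]
grip_width: 0.0593
finger_force: 30.0
```

move_arm([
  {"slide":[0,0,0],"turn":[0,0,0],"fingers":-0.2},
  {"slide":[0,0,0],"turn":[0,0,0],"fingers":-0.2},
  {"slide":[0,0,0],"turn":[0,0,0],"fingers":-0.2},
])

```text
time: 9.22
eef_pos: [0.4585, 0.3546, 0.1755]
tool_rot: [-0.098, 2.62, 0.028]
wrist_force: [0.1, 0.6, -1.4]
grip_width: 0.0597
finger_force: 30.0
```

```bash
python3 -c "
from h import *
st()
s=env.state();c,s_=np.cos(.075),np.sin(.075)
x=np.array([.866*c,.866*s_,.5]);z=np.array([-.5*c,-.5*s_,.866]);y=np.cross(z,x)
W=R.from_matrix(np.c_[-x,y,-z]) # tool x=-x,y=y
print('turn needed',(W*R.from_rotvec(s['tool_rot']).inv()).as_rotvec().round(3))
_,w=shot('wrist','w6'); print('d',((np.array([.493,.3594,.048])+.003*x+.0045*z-s['eef_pos'])*1e3).round(1))
"
```

```text
t 9.22 p [458.5 354.6 175.5] R [[-0.865, -0.075, 0.496], [-0.065, 0.997, 0.039], [-0.497, 0.002, -0.868]] F [ 0.1  0.6 -1.4] w 59.7 ff 30.0 q [ 0.78 -0.27  2.04 -0.39  0.99 -0.71]
turn needed [-0.001 -0.003 -0.001]
d [  34.9    4.8 -122.1]
```

move_arm([
  {"slide":[5,2,-29],"turn":[0,0,0],"fingers":-0.2},
  {"slide":[5,2,-29],"turn":[0,0,0],"fingers":-0.2},
  {"slide":[5,2,-29.5],"turn":[0,0,0],"fingers":-0.2},
  {"slide":[7,0.5,-12],"turn":[0,0,0],"fingers":-0.2},
  {"slide":[0,0,0],"turn":[0,0,0],"fingers":-0.2},
])

```text
time: 9.68
eef_pos: [0.4805, 0.359, 0.0713]
tool_rot: [-0.097, 2.623, 0.022]
wrist_force: [0.3, -0.1, -1.3]
grip_width: 0.059
finger_force: 30.0
```

move_arm([
  {"slide":[5,0.4,-8.7],"turn":[0,0,0],"fingers":-0.2},
  {"slide":[4,0.3,-7],"turn":[0,0,0],"fingers":-0.2},
  {"slide":[0,0,0],"turn":[0,0,0],"fingers":-0.2},
  {"slide":[0,0,0],"turn":[0,0,0],"fingers":-0.2},
])

```text
time: 10.02
eef_pos: [0.4898, 0.3616, 0.0598]
tool_rot: [-0.098, 2.618, 0.027]
wrist_force: [-0.8, 0.4, -0.7]
grip_width: 0.0593
finger_force: 30.0
```

```bash
python3 -c "
from h import *
st()
shot('wrist','w7'); shot('scene','s7');f=lambda i,s:cv2.resize(i,None,fx=s,fy=s,interpolation=cv2.INTER_CUBIC)
o=np.zeros((600,800,3),np.uint8)
o[:300,:400]=f(cv2.imread('pics/w7.png'),400/560);o[:300,400:]=f(cv2.imread('pics/s7.png')[160:220,320:400],5);o[300:,:400]=f(cv2.imread('pics/w7.png')[210:360,180:380],2)
cv2.imwrite('pics/c7.png',o)"
```

```text
t 10.02 p [489.8 361.6  59.8] R [[-0.864, -0.075, 0.497], [-0.065, 0.997, 0.038], [-0.498, 0.001, -0.867]] F [-0.8  0.4 -0.7] w 59.3 ff 30.0 q [ 0.74 -0.03  2.06 -0.47  0.75 -0.61]
```

View pics/c7.png

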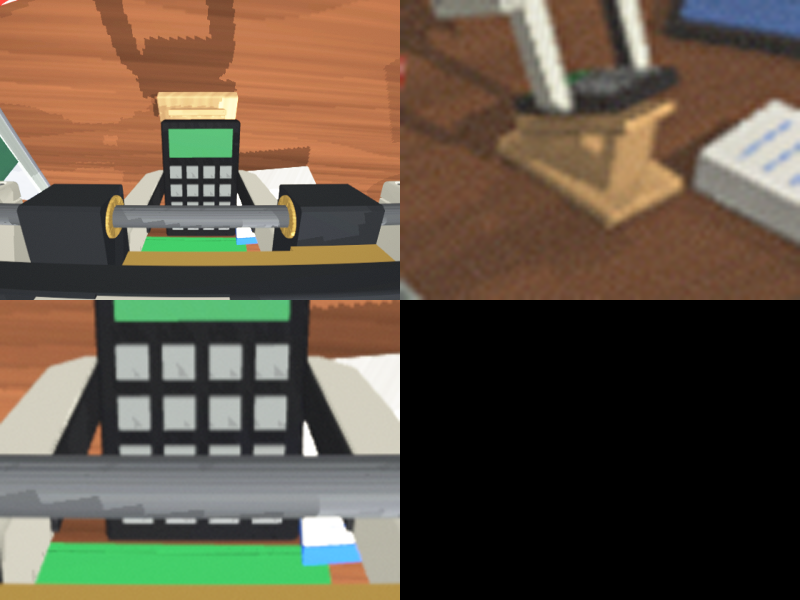

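The calculator is held squarely just above the rest with the display end down. The ledge shows at about rows 93–108 in the wrist view, with the calculator edge at row 121. I'll read the ledge edges from a column profile.

```bash
python3 -c "
from h import *
im=cv2.imread('pics/w7.png'); c=load('w7')
for r in range(124,174): print(r,im[r,270:285].mean(0).astype(int).tolist(),end=' ')
print()
o0=np.array([.493,.3594,.048]);cs,sn=np.cos(.075),np.sin(.075)
x=np.array([.866*cs,.866*sn,.5]);z=np.array([-.5*cs,-.5*sn,.866])
for h in(0,.010,.0205):
  for L in(-.060,-.056,-.052,-.050,-.047,-.045): print(h,L,proj(c,o0+L*x+h*z).round(1).tolist())
"
```

```text
124 [59, 88, 144] 125 [59, 89, 145] 126 [60, 90, 146] 127 [62, 93, 147] 128 [83, 123, 171] 129 [127, 183, 227] 130 [134, 193, 233] 131 [137, 196, 235] 132 [139, 200, 237] 133 [143, 205, 240] 134 [151, 215, 245] 135 [162, 226, 249] 136 [163, 227, 250] 137 [157, 222, 248] 138 [152, 215, 245] 139 [150, 213, 245] 140 [150, 213, 245] 141 [150, 213, 244] 142 [150, 213, 244] 143 [150, 213, 244] 144 [150, 213, 244] 145 [150, 213, 244] 146 [150, 213, 244] 147 [149, 212, 244] 148 [143, 204, 239] 149 [134, 193, 233] 150 [126, 184, 227] 151 [118, 172, 216] 152 [107, 156, 199] 153 [128, 185, 229] 154 [160, 225, 249] 155 [169, 231, 251] 156 [169, 231, 252] 157 [170, 232, 252] 158 [170, 232, 252] 159 [171, 232, 251] 160 [164, 227, 250] 161 [150, 212, 244] 162 [151, 214, 245] 163 [162, 225, 249] 164 [159, 223, 248] 165 [155, 219, 247] 166 [123, 178, 223] 167 [58, 77, 97] 168 [32, 32, 34] 169 [34, 32, 32] 170 [40, 38, 38] 171 [44, 42, 41] 172 [47, 45, 44] 173 [50, 47, 46] 
0 -0.06 [[274.9, 143.5]]
0 -0.056 [[274.9, 150.3]]
0 -0.052 [[274.9, 157.2]]
0 -0.05 [[275.0, 160.6]]
0 -0.047 [[275.0, 165.6]]
0 -0.045 [[275.0, 168.9]]
0.01 -0.06 [[274.5, 144.0]]
0.01 -0.056 [[274.6, 151.3]]
0.01 -0.052 [[274.6, 158.6]]
0.01 -0.05 [[274.6, 162.1]]
0.01 -0.047 [[274.6, 167.5]]
0.01 -0.045 [[274.7, 171.0]]
0.0205 -0.06 [[274.1, 144.8]]
0.0205 -0.056 [[274.2, 152.5]]
0.0205 -0.052 [[274.2, 160.2]]
0.0205 -0.05 [[274.2, 164.0]]
0.0205 -0.047 [[274.3, 169.7]]
0.0205 -0.045 [[274.3, 173.4]]
```

move_arm([
  {"slide":[2,-2,-3],"turn":[0,0,0],"fingers":-0.2},
  {"slide":[1.7,0,-1.7],"turn":[0,0,0],"fingers":-0.2},
  {"slide":[0,0,0],"turn":[0,0,0],"fingers":-0.2},
  {"slide":[0,0,0],"turn":[0,0,0],"fingers":-0.2},
])

```text
time: 10.45
eef_pos: [0.4925, 0.3594, 0.0541]
tool_rot: [-0.1, 2.619, 0.027]
wrist_force: [0.6, -0.8, -1.5]
grip_width: 0.0597
finger_force: 30.0
```

move_arm([
  {"slide":[0.5,0,-0.9],"turn":[0,0,0],"fingers":-0.2},
  {"slide":[0,0,0],"turn":[0,0,0],"fingers":-0.2},
  {"slide":[0,0,0],"turn":[0,0,0],"fingers":-0.2},
])

```text
time: 10.7
eef_pos: [0.493, 0.3595, 0.0532]
tool_rot: [-0.1, 2.618, 0.027]
wrist_force: [-0.3, -0.6, -1.2]
grip_width: 0.0597
finger_force: 30.0
```

move_arm([
  {"slide":[0.5,0,-0.9],"turn":[0,0,0],"fingers":-0.2},
  {"slide":[0,0,0],"turn":[0,0,0],"fingers":-0.2},
  {"slide":[0,0,0],"turn":[0,0,0],"fingers":-0.2},
])

```text
time: 10.95
eef_pos: [0.4936, 0.3596, 0.0525]
tool_rot: [-0.1, 2.618, 0.027]
wrist_force: [-1.8, -0.1, -0.1]
grip_width: 0.0598
finger_force: 30.0
```

move_arm([
  {"slide":[0.3,0,-0.5],"turn":[0,0,0],"fingers":-0.2},
  {"slide":[0,0,0],"turn":[0,0,0],"fingers":-0.2},
  {"slide":[0,0,0],"turn":[0,0,0],"fingers":-0.2},
])

```text
time: 11.2
eef_pos: [0.4937, 0.3596, 0.0524]
tool_rot: [-0.1, 2.618, 0.027]
wrist_force: [-9.6, -3.5, 10.2]
grip_width: 0.0594
finger_force: 30.0
```

move_arm([
  {"slide":[0,0,0],"turn":[0,0,0],"fingers":0.8},
  {"slide":[0,0,0],"turn":[0,0,0],"fingers":0.8},
  {"slide":[0,0,0],"turn":[0,0,0],"fingers":0.8},
  {"slide":[0,0,0],"turn":[0,0,0],"fingers":0.8},
  {"slide":[0,0,0],"turn":[0,0,0],"fingers":0.8},
])

```text
time: 11.62
eef_pos: [0.494, 0.3595, 0.0518]
tool_rot: [-0.1, 2.618, 0.027]
wrist_force: [-0.1, -0.7, -0.3]
grip_width: 0.0826
finger_force: 0.0
```

move_arm([
  {"slide":[-5,0,9],"turn":[0,0,0],"fingers":0.8},
  {"slide":[-15,-1,26],"turn":[0,0,0],"fingers":0.8},
  {"slide":[-17,-1,30],"turn":[0,0,0],"fingers":0.8},
  {"slide":[0,0,35],"turn":[0,0,0],"fingers":0.8},
  {"slide":[0,0,35],"turn":[0,0,0],"fingers":0.8},
])

```text
time: 12.03
eef_pos: [0.4555, 0.3571, 0.1872]
tool_rot: [-0.102, 2.62, 0.026]
wrist_force: [1.1, 0.2, 0.3]
grip_width: 0.0836
finger_force: 0.0
```

```bash
python3 -c "
from h import *
st()
shot('wrist','w8'); shot('scene','s8');f=lambda i,s:cv2.resize(i,None,fx=s,fy=s,interpolation=cv2.INTER_CUBIC)
o=np.zeros((600,800,3),np.uint8)
o[:600,:400]=f(cv2.imread('pics/w8.png')[60:360,180:380],2);o[:300,400:]=f(cv2.imread('pics/s8.png')[160:220,320:400],5);o[300:,400:]=f(cv2.imread('pics/s8.png')[180:330,90:290],2)
cv2.imwrite('pics/c8.png',o)"
```

```text
t 12.03 p [455.5 357.1 187.2] R [[-0.865, -0.077, 0.495], [-0.067, 0.997, 0.038], [-0.497, -0.001, -0.868]] F [1.1 0.2 0.3] w 83.6 ff 0.0 q [ 0.79 -0.28  2.03 -0.39  1.02 -0.72]
```

View pics/c8.png

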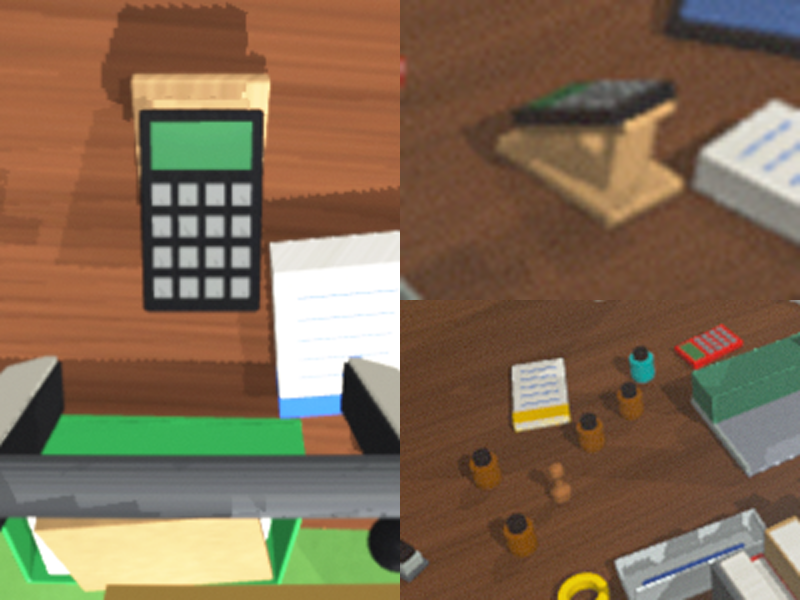

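The calculator lies flat on the rest, about centred, just above the ledge. All four bottles are where they were. Next, go to the grip bar.

move_arm([
  {"slide":[0,0,3],"turn":[-0.008,0.104,0],"fingers":0.5},
  {"slide":[0,0,0],"turn":[-0.008,0.104,0],"fingers":0.5},
  {"slide":[0,0,0],"turn":[-0.008,0.104,0],"fingers":0.5},
  {"slide":[0,0,0],"turn":[-0.008,0.104,0],"fingers":0},
  {"slide":[0,0,0],"turn":[-0.008,0.104,0],"fingers":0},
])

```text
time: 12.55
eef_pos: [0.4574, 0.3579, 0.1907]
tool_rot: [0.12, -3.136, -0.003]
wrist_force: [-0.4, -0.6, 0.4]
grip_width: 0.0609
finger_force: 0.0
```

move_arm([
  {"slide":[3,-17,0],"turn":[0,0,-0.119],"fingers":0},
  {"slide":[3,-17,0],"turn":[0,0,-0.119],"fingers":0},
  {"slide":[3,-17,0],"turn":[0,0,-0.119],"fingers":0},
  {"slide":[3,-17,0],"turn":[0,0,-0.119],"fingers":0},
  {"slide":[3,-17,0],"turn":[0,0,-0.119],"fingers":0},
])

```text
time: 12.97
eef_pos: [0.4721, 0.2714, 0.1889]
tool_rot: [-0.815, -3.033, 0.001]
wrist_force: [0.2, -0.0, -0.2]
grip_width: 0.0463
finger_force: 0.0
```

move_arm([
  {"slide":[3,-17,0],"turn":[0,0,-0.119],"fingers":0},
  {"slide":[3,-17,0],"turn":[0,0,-0.119],"fingers":0},
  {"slide":[3,-17,0],"turn":[0,0,-0.119],"fingers":0},
  {"slide":[3,-17,0],"turn":[0,0,-0.119],"fingers":0},
  {"slide":[3,-17,0],"turn":[0,0,-0.119],"fingers":0},
])

```text
time: 13.38
eef_pos: [0.487, 0.1865, 0.1893]
tool_rot: [-1.669, -2.662, 0.001]
wrist_force: [0.4, -0.9, -0.2]
grip_width: 0.0464
finger_force: 0.0
```

move_arm([
  {"slide":[3,-17,-10],"turn":[0,0,-0.119],"fingers":0},
  {"slide":[3,-17,-10],"turn":[0,0,-0.119],"fingers":0},
  {"slide":[3,-17,-10],"turn":[0,0,-0.119],"fingers":0},
  {"slide":[3,-17,-10],"turn":[0,0,-0.119],"fingers":0},
  {"slide":[0,0,0],"turn":[0,0,0],"fingers":0},
])

```text
time: 13.8
eef_pos: [0.498, 0.1166, 0.147]
tool_rot: [-2.252, -2.189, 0.006]
wrist_force: [-1.3, -1.3, 0.1]
grip_width: 0.0463
finger_force: 0.0
```

move_arm([
  {"slide":[0,0,0],"turn":[0,0,0],"fingers":0},
  {"slide":[0,0,0],"turn":[0,0,0],"fingers":0},
])

```text
time: 13.97
eef_pos: [0.499, 0.1198, 0.15]
tool_rot: [-2.24, -2.203, -0.001]
wrist_force: [0.3, 0.7, 0.0]
grip_width: 0.0466
finger_force: 0.0
```

```bash
python3 -c "
from h import *
st()"
```

```text
t 13.97 p [499.  119.8 150. ] R [[0.017, 1.0, 0.0], [1.0, -0.017, 0.0], [0.0, 0.0, -1.0]] F [0.3 0.7 0. ] w 46.6 ff 0.0 q [ 0.14 -0.06  1.81  0.    1.39  0.15]
```

move_arm([
  {"slide":[-6,-3,-25],"turn":[0,0,0],"fingers":0},
  {"slide":[0,0,-25],"turn":[0,0,0],"fingers":0},
  {"slide":[0,0,-15],"turn":[0,0,0],"fingers":0},
  {"slide":[0,0,-9],"turn":[0,0,0],"fingers":0},
  {"slide":[0,0,0],"turn":[0,0,0],"fingers":0},
])

```text
time: 14.38
eef_pos: [0.4916, 0.1171, 0.0742]
tool_rot: [-2.238, -2.202, 0.004]
wrist_force: [0.1, -0.7, -0.5]
grip_width: 0.0463
finger_force: 0.0
```

move_arm([
  {"slide":[0,0,0],"turn":[0,0,0],"fingers":-0.9},
  {"slide":[0,0,0],"turn":[0,0,0],"fingers":-0.9},
  {"slide":[0,0,0],"turn":[0,0,0],"fingers":-0.9},
  {"slide":[0,0,0],"turn":[0,0,0],"fingers":-0.9},
  {"slide":[0,0,0],"turn":[0,0,0],"fingers":-0.9},
], force=30)

```text
time: 14.8
eef_pos: [0.4936, 0.1166, 0.0767]
tool_rot: [2.242, 2.2, 0.002]
wrist_force: [0.9, -0.5, -0.1]
grip_width: 0.0179
finger_force: 0.0
```

move_arm([
  {"slide":[0,0,0],"turn":[0,0,0],"fingers":-0.9},
  {"slide":[0,0,0],"turn":[0,0,0],"fingers":-0.9},
])

```text
time: 14.97
eef_pos: [0.4932, 0.1165, 0.0764]
tool_rot: [2.242, 2.2, 0.001]
wrist_force: [-0.6, 0.2, 3.1]
grip_width: 0.0115
finger_force: 30.0
```

```bash
python3 -c "
from h import *
st()"
```

```text
t 14.97 p [493.2 116.5  76.4] R [[0.019, 1.0, 0.001], [1.0, -0.019, 0.0], [0.0, 0.001, -1.0]] F [-0.6  0.2  3.1] w 11.5 ff 30.0 q [ 0.13 -0.    1.9   0.    1.25  0.15]
```

move_arm([
  {"slide":[8,-0.2,0],"turn":[0,0,0],"fingers":-0.9},
  {"slide":[12,-0.2,0],"turn":[0,0,0],"fingers":-0.9},
  {"slide":[12,-0.2,0],"turn":[0,0,0],"fingers":-0.9},
  {"slide":[12,-0.2,0],"turn":[0,0,0],"fingers":-0.9},
  {"slide":[12,-0.2,0],"turn":[0,0,0],"fingers":-0.9},
])

```text
time: 15.38
eef_pos: [0.5497, 0.1154, 0.0764]
tool_rot: [2.242, 2.2, 0.0]
wrist_force: [-1.7, 0.1, 5.8]
grip_width: 0.0117
finger_force: 30.0
```

move_arm([
  {"slide":[12,-0.2,0],"turn":[0,0,0],"fingers":-0.9},
  {"slide":[12,-0.2,0],"turn":[0,0,0],"fingers":-0.9},
  {"slide":[12,-0.2,0],"turn":[0,0,0],"fingers":-0.9},
  {"slide":[6,-0.1,0],"turn":[0,0,0],"fingers":-0.9},
  {"slide":[2,0,0],"turn":[0,0,0],"fingers":-0.9},
])

```text
time: 15.8
eef_pos: [0.5871, 0.1147, 0.076]
tool_rot: [-2.235, -2.194, 0.018]
wrist_force: [-43.6, -2.7, 39.1]
grip_width: 0.0113
finger_force: 30.0
```

move_arm([
  {"slide":[0,0,0],"turn":[0,0,0],"fingers":-0.9},
  {"slide":[0,0,0],"turn":[0,0,0],"fingers":-0.9},
  {"slide":[0,0,0],"turn":[0,0,0],"fingers":-0.9},
])

```text
time: 16.05
eef_pos: [0.587, 0.1147, 0.0761]
tool_rot: [-2.236, -2.195, 0.016]
wrist_force: [-33.6, -2.7, 29.5]
grip_width: 0.0117
finger_force: 30.0
```

move_arm([
  {"slide":[-4,0,0],"turn":[0,0,0],"fingers":-0.9},
  {"slide":[0,0,0],"turn":[0,0,0],"fingers":-0.9},
  {"slide":[0,0,0],"turn":[0,0,0],"fingers":-0.9},
])

```text
time: 16.3
eef_pos: [0.5869, 0.1147, 0.0762]
tool_rot: [-2.24, -2.199, 0.005]
wrist_force: [-11.7, -1.5, 13.1]
grip_width: 0.0116
finger_force: 30.0
```

```bash
python3 -c "
from h import *
st(); c,im=shot('scene','s9'); t,it=shot('top','t9')
f=lambda i,s:cv2.resize(i,None,fx=s,fy=s,interpolation=cv2.INTER_CUBIC)
o=np.zeros((600,800,3),np.uint8)
o[:,:400]=f(im[150:300,220:320],4); o[:360,400:]=f(it[160:250,220:320],4)
cv2.imwrite('pics/c9.png',o)
print(proj(c,[[.485,.038,.07],[.6,.16,.07]]))
"
```

```text
t 16.3 p [586.9 114.7  76.2] R [[0.019, 1.0, -0.004], [1.0, -0.019, -0.0], [-0.0, -0.004, -1.0]] F [-11.7  -1.5  13.1] w 11.6 ff 29.98 q [0.11 0.24 1.63 0.   1.27 0.13]
[[277.16505102 207.17919948]
 [332.33465502 214.11222561]]
```

View pics/c9.png

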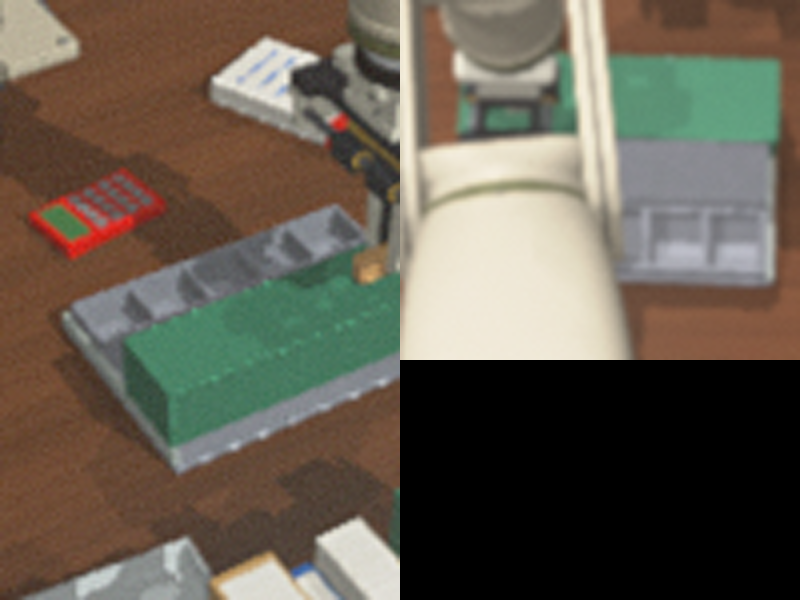

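The cover is on the deck and the pockets are exposed. The top crop shows its edges at rows about 58 and 139. I'll compute its actual x.

```bash
python3 -c "
from h import *
t=load('t9'); it=cv2.imread('pics/t9.png').astype(int); i0=cv2.imread('pics/top0.png').astype(int)
g=lambda i:(i[:,:,1]>i[:,:,2]+25)&(i[:,:,1]>i[:,:,0]+8)
for i in(it,i0):
  for c in(295,300,305,310):
    r=np.where(g(i)[160:230,c])[0]+160; r=r[(r>160)]; 
    print(c,r.min(),r.max(),at(t,(c,r.min()-.5),.07)[:2].round(4),at(t,(c,r.max()+.5),.07)[:2].round(4))
"
```

```text
295 175 194 [ 0.6177 -0.0309] [ 0.5513 -0.0311]
300 175 194 [ 0.6179 -0.047 ] [ 0.5515 -0.047 ]
305 175 194 [ 0.6181 -0.0631] [ 0.5516 -0.063 ]
310 175 195 [ 0.6183 -0.0793] [ 0.5485 -0.079 ]
295 203 205 [ 0.5251 -0.0311] [ 0.5153 -0.0311]
300 203 205 [ 0.5252 -0.047 ] [ 0.5154 -0.047 ]
305 203 206 [ 0.5254 -0.0629] [ 0.5123 -0.0629]
310 203 224 [ 0.5256 -0.0789] [ 0.4543 -0.0786]
```

move_arm([
  {"slide":[0,0,0],"turn":[0,0,0],"fingers":0.2},
  {"slide":[0,0,0],"turn":[0,0,0],"fingers":0.2},
  {"slide":[0,0,0],"turn":[0,0,0],"fingers":0.2},
  {"slide":[0,0,30],"turn":[0,0,0],"fingers":0.5},
  {"slide":[0,0,40],"turn":[0,0,0],"fingers":1},
])

```text
time: 16.82
eef_pos: [0.5855, 0.1143, 0.1414]
tool_rot: [-2.238, -2.196, 0.011]
wrist_force: [0.5, 0.2, -0.1]
grip_width: 0.0404
finger_force: 0.0
```

move_arm([
  {"slide":[-10,-20,33],"turn":[0,0,0],"fingers":1},
  {"slide":[-10,-20,33],"turn":[0,0,0],"fingers":1},
  {"slide":[-10,-20,33],"turn":[0,0,0],"fingers":1},
  {"slide":[-10,-20,33],"turn":[0,0,0],"fingers":1},
  {"slide":[-10,-20,33],"turn":[0,0,0],"fingers":1},
])

```text
time: 17.23
eef_pos: [0.5383, 0.0139, 0.3124]
tool_rot: [2.242, 2.2, 0.0]
wrist_force: [0.8, 0.3, 0.3]
grip_width: 0.0737
finger_force: 0.0
```

move_arm([
  {"slide":[-10,-20,10],"turn":[0,0,0],"fingers":1},
  {"slide":[0,-20,0],"turn":[0,0,0],"fingers":1},
  {"slide":[0,-20,0],"turn":[0,0,0],"fingers":1},
  {"slide":[0,0,0],"turn":[0,0,0],"fingers":1},
  {"slide":[0,0,0],"turn":[0,0,0],"fingers":1},
])

```text
time: 17.65
eef_pos: [0.5289, -0.046, 0.3207]
tool_rot: [-2.245, -2.198, -0.0]
wrist_force: [-0.0, 0.1, 0.3]
grip_width: 0.0928
finger_force: 0.0
```

```bash
python3 -c "
from h import *
st(); c,im=shot('wrist','w10')
f=lambda i,s:cv2.resize(i,None,fx=s,fy=s,interpolation=cv2.INTER_CUBIC)
cv2.imwrite('pics/c10.png',f(im[20:290,170:440],2.2))
"
```

```text
t 17.65 p [528.9 -46.  320.7] R [[0.021, 1.0, 0.0], [1.0, -0.021, 0.0], [0.0, 0.0, -1.0]] F [-0.   0.1  0.3] w 92.8 ff 0.0 q [-0.18 -0.08  1.51  0.    1.7  -0.16]
```

View pics/c10.png

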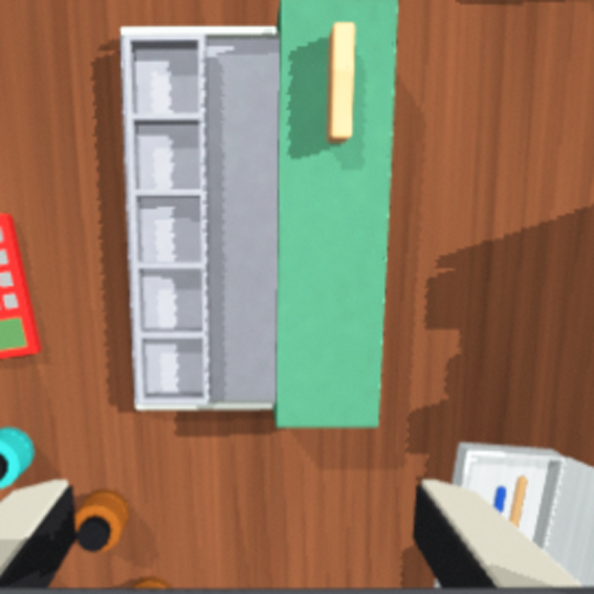

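The wrist view shows five empty pockets in a row. The divider midpoints are at about (168,119.5), (170,192), (171.5,265.5) and (173,335.5), and the cover's front edge is at x≈279. Now computing.

```bash
python3 -c "
from h import *
c=load('w10'); g=lambda x,y:(170+x/2.2,20+y/2.2)
for p in [(168,119.5),(170,192),(171.5,265.5),(173,335.5)]: print('div',at(c,g(*p),.025).round(4))
for p in [(122,29),(278,29),(135,409),(274,407),(205,36),(210,404)]: print('base/wall z25',at(c,g(*p),.025).round(4))
for p in [(136,120),(200,120),(142,336),(206,336)]: print('inner',at(c,g(*p),.025).round(4))
for p in [(279,200),(277,427),(379,427),(385,240)]: print('cover',at(c,g(*p),.07).round(4))
for p in [(331,22),(354,22),(352,138),(329,140)]: print('bar',at(c,g(*p),.092).round(4))
print('A',at(c,g(94,533),.052))
"
```

```text
div [0.4823 0.1084 0.025 ]
div [0.4815 0.0626 0.025 ]
div [0.4803 0.0141 0.025 ]
div [ 0.4791 -0.0344  0.025 ]
base/wall z25 [0.4552 0.164  0.025 ]
base/wall z25 [0.5553 0.1616 0.025 ]
base/wall z25 [ 0.4488 -0.0873  0.025 ]
base/wall z25 [ 0.5501 -0.088   0.025 ]
base/wall z25 [0.5084 0.1584 0.025 ]
base/wall z25 [ 0.5036 -0.0848  0.025 ]
inner [0.4612 0.1087 0.025 ]
inner [0.5034 0.1076 0.025 ]
inner [ 0.4571 -0.0342  0.025 ]
inner [ 0.5024 -0.0352  0.025 ]
cover [0.5525 0.0528 0.07  ]
cover [ 0.55   -0.0907  0.07  ]
cover [ 0.6177 -0.0922  0.07  ]
cover [0.618  0.0279 0.07  ]
bar [0.5807 0.1448 0.092 ]
bar [0.5934 0.1446 0.092 ]
bar [0.593  0.0843 0.092 ]
bar [0.58   0.0835 0.092 ]
A [ 0.41786619 -0.17245432  0.052     ]
```

Cover is fully open (about 0.099) and the organiser origin is at about (0.481, 0.0377), yaw −0.02. Next I'll write a cap detector for the wrist view and go above bottle A.

```bash
cat >>h.py <<'E'
def caps(n="wrist",zc=.052):
    """black disc inside an amber ring -> world position of cap tops"""
    c=vision.camera_info(n); im=vision.capture(n); out=[]
    hsv=cv2.cvtColor(im,cv2.COLOR_BGR2HSV)
    amber=cv2.inRange(hsv,(8,170,90),(20,255,255)); dark=(im.max(2)<65).astype(np.uint8)
    k,lab,stt,cen=cv2.connectedComponentsWithStats(dark)
    for i in range(1,k):
        if stt[i,4]<60 or stt[i,4]>3000: continue
        m=(lab==i).astype(np.uint8); ring=cv2.dilate(m,np.ones((7,7)))-m
        fr=(amber[ring>0]>0).mean()
        if fr>.35:
            (u,v),r=cv2.minEnclosingCircle(np.argwhere(m)[:,::-1].astype(np.float32))
            out.append((at(c,cen[i],zc).round(4)[:2].tolist(),int(stt[i,4]),round(float(fr),2),cen[i].round().tolist()))
    return out
E
python3 -c "
from h import *
# test the detector on w3,w4,w5 stored pictures
class V: pass
for f in('w3','w4','w5','w10'):
    vision2=vision
    V.camera_info=staticmethod(lambda n:load(f)); V.capture=staticmethod(lambda n:cv2.imread(f'pics/{f}.png'))
    import h; h.vision=V; print(f,h.caps())
"
```

```text
w3 [([0.4161, -0.1726], 229, 0.72, [256.0, 239.0]), ([0.448, -0.241], 75, 0.54, [282.0, 285.0])]
w4 [([0.4165, -0.1766], 358, 0.75, [227.0, 32.0]), ([0.448, -0.2527], 270, 0.78, [258.0, 100.0]), ([0.5744, -0.3983], 252, 0.75, [360.0, 214.0]), ([0.4384, -0.4015], 229, 0.8, [257.0, 220.0])]
w5 [([0.5743, -0.401], 337, 0.76, [364.0, 59.0]), ([0.4385, -0.4041], 307, 0.78, [248.0, 65.0])]
w10 []
```

move_arm([
  {"slide":[-18.5,-21,-20],"turn":[0,0,0],"fingers":0.2},
  {"slide":[-18.5,-21,-20],"turn":[0,0,0],"fingers":0.2},
  {"slide":[-18.5,-21,-20],"turn":[0,0,0],"fingers":0.2},
  {"slide":[-18.5,-21,-20],"turn":[0,0,0],"fingers":0.2},
  {"slide":[-18.5,-21,-20],"turn":[0,0,0],"fingers":0.2},
], force=5)

```text
time: 18.12
eef_pos: [0.4358, -0.1498, 0.2196]
tool_rot: [-2.24, -2.202, -0.0]
wrist_force: [-0.7, -1.0, 0.9]
grip_width: 0.0643
finger_force: 0.0
```

move_arm([
  {"slide":[-18,-21,-20],"turn":[0,0,0],"fingers":0.2},
  {"slide":[0,0,0],"turn":[0,0,0],"fingers":0.2},
  {"slide":[0,0,0],"turn":[0,0,0],"fingers":0.2},
  {"slide":[0,0,0],"turn":[0,0,0],"fingers":0.2},
])

```text
time: 18.45
eef_pos: [0.4192, -0.1705, 0.2015]
tool_rot: [2.242, 2.2, 0.001]
wrist_force: [0.3, 0.7, -0.1]
grip_width: 0.056
finger_force: 0.0
```

```bash
python3 -c "
from h import *
st(); print(caps())"
```

```text
t 18.45 p [ 419.2 -170.5  201.5] R [[0.019, 1.0, 0.001], [1.0, -0.019, 0.0], [0.0, 0.001, -1.0]] F [ 0.3  0.7 -0.1] w 56.0 ff 0.0 q [-0.5  -0.27  1.9   0.    1.51 -0.48]
[([0.4156, -0.1735], 328, 0.84, [278.0, 202.0]), ([0.4472, -0.2496], 315, 0.59, [306.0, 266.0])]
```

move_arm([
  {"slide":[-3.7,-4.3,-35],"turn":[0,0,0],"fingers":0.2},
  {"slide":[0,0,-40],"turn":[0,0,0],"fingers":0.2},
  {"slide":[0,0,-40],"turn":[0,0,0],"fingers":0.2},
  {"slide":[0,0,-35],"turn":[0,0,0],"fingers":0.2},
  {"slide":[0,0,-15],"turn":[0,0,0],"fingers":0.2},
])

```text
time: 18.92
eef_pos: [0.4135, -0.1732, 0.032]
tool_rot: [-2.237, -2.199, 0.001]
wrist_force: [-1.2, -0.2, -0.8]
grip_width: 0.0561
finger_force: 0.0
```

move_arm([
  {"slide":[0,0,-11.5],"turn":[0,0,0],"fingers":0.2},
  {"slide":[0,0,0],"turn":[0,0,0],"fingers":0.2},
  {"slide":[0,0,0],"turn":[0,0,0],"fingers":0.2},
])

```text
time: 19.17
eef_pos: [0.4157, -0.1748, 0.0249]
tool_rot: [-2.241, -2.202, -0.0]
wrist_force: [0.6, -0.6, 0.5]
grip_width: 0.056
finger_force: 0.0
```

move_arm([
  {"slide":[0,0,0],"turn":[0,0,0],"fingers":-0.05},
  {"slide":[0,0,0],"turn":[0,0,0],"fingers":-0.15},
  {"slide":[0,0,0],"turn":[0,0,0],"fingers":-0.3},
  {"slide":[0,0,0],"turn":[0,0,0],"fingers":-0.4},
  {"slide":[0,0,0],"turn":[0,0,0],"fingers":-0.4},
], force=5)

```text
time: 19.58
eef_pos: [0.4158, -0.176, 0.0256]
tool_rot: [2.241, 2.199, 0.001]
wrist_force: [0.6, 1.4, 6.9]
grip_width: 0.0378
finger_force: 5.0
```

move_arm([
  {"slide":[0,0,0],"turn":[0,0,0],"fingers":-0.4},
  {"slide":[0,0,0],"turn":[0,0,0],"fingers":-0.4},
])

```text
time: 19.75
eef_pos: [0.4158, -0.176, 0.0256]
tool_rot: [2.241, 2.199, 0.002]
wrist_force: [0.3, 2.1, 6.5]
grip_width: 0.0381
finger_force: 5.0
```

```bash
python3 -c "
from h import *
st(); "
```

```text
t 19.75 p [ 415.8 -176.    25.6] R [[0.019, 1.0, 0.002], [1.0, -0.019, -0.001], [-0.001, 0.002, -1.0]] F [0.3 2.1 6.5] w 38.1 ff 5.0 q [-0.51 -0.09  2.08  0.    1.15 -0.5 ]
```

move_arm([
  {"slide":[0,0,4],"turn":[0,0,0],"fingers":-0.4},
  {"slide":[0,0,15],"turn":[0,0,0],"fingers":-0.4},
  {"slide":[0,0,28],"turn":[0,0,0],"fingers":-0.4},
  {"slide":[0,0,28],"turn":[0,0,0],"fingers":-0.4},
  {"slide":[0,0,28],"turn":[0,0,0],"fingers":-0.4},
])

```text
time: 20.17
eef_pos: [0.4139, -0.1753, 0.1283]
tool_rot: [-2.242, -2.199, 0.001]
wrist_force: [-0.6, -0.6, -0.5]
grip_width: 0.038
finger_force: 5.0
```

move_arm([
  {"slide":[6,25,0],"turn":[0,0,0],"fingers":-0.4},
  {"slide":[7,29,0],"turn":[0,0,0],"fingers":-0.4},
  {"slide":[7,29,0],"turn":[0,0,0],"fingers":-0.4},
  {"slide":[7,29,0],"turn":[0,0,0],"fingers":-0.4},
  {"slide":[7,29,0],"turn":[0,0,0],"fingers":-0.4},
])

```text
time: 20.58
eef_pos: [0.4486, -0.0334, 0.1276]
tool_rot: [2.243, 2.199, 0.0]
wrist_force: [-0.3, 0.5, -0.4]
grip_width: 0.0377
finger_force: 5.0
```

move_arm([
  {"slide":[7,29,0],"turn":[0,0,0],"fingers":-0.4},
  {"slide":[7,29,0],"turn":[0,0,0],"fingers":-0.4},
  {"slide":[7,29,0],"turn":[0,0,0],"fingers":-0.4},
  {"slide":[7,22,0],"turn":[0,0,0],"fingers":-0.4},
  {"slide":[4,10,0],"turn":[0,0,0],"fingers":-0.4},
])

```text
time: 21.0
eef_pos: [0.4808, 0.0869, 0.1275]
tool_rot: [-2.24, -2.202, -0.001]
wrist_force: [0.6, 0.6, 0.0]
grip_width: 0.0379
finger_force: 5.0
```

move_arm([
  {"slide":[0,0,0],"turn":[0,0,0],"fingers":-0.4},
  {"slide":[0,0,0],"turn":[0,0,0],"fingers":-0.4},
  {"slide":[0,0,0],"turn":[0,0,0],"fingers":-0.4},
])

```text
time: 21.25
eef_pos: [0.4803, 0.0834, 0.1271]
tool_rot: [-2.243, -2.2, 0.001]
wrist_force: [-0.9, -0.3, -0.5]
grip_width: 0.038
finger_force: 5.0
```

```bash
python3 -c "
from h import *
st(); print(caps(zc=env.state()['eef_pos'][2]+.0264))"
```

```text
t 21.25 p [480.3  83.4 127.1] R [[0.02, 1.0, -0.001], [1.0, -0.02, -0.001], [-0.001, -0.001, -1.0]] F [-0.9 -0.3 -0.5] w 38.0 ff 5.0 q [ 0.07 -0.11  1.9  -0.    1.35  0.09]
[([0.4801, 0.0873], 1735, 0.6, [281.0, 267.0])]
```

move_arm([
  {"slide":[1.7,1.4,-25],"turn":[0,0,0],"fingers":-0.4},
  {"slide":[0,0,-30],"turn":[0,0,0],"fingers":-0.4},
  {"slide":[0,0,-15],"turn":[0,0,0],"fingers":-0.4},
  {"slide":[0,0,0],"turn":[0,0,0],"fingers":-0.4},
  {"slide":[0,0,-8],"turn":[0,0,0],"fingers":-0.4},
])

```text
time: 21.72
eef_pos: [0.4828, 0.0849, 0.0501]
tool_rot: [2.244, 2.198, 0.0]
wrist_force: [0.6, -0.4, -0.2]
grip_width: 0.0379
finger_force: 5.0
```

move_arm([
  {"slide":[0,0,-8],"turn":[0,0,0],"fingers":-0.4},
  {"slide":[0,0,-6],"turn":[0,0,0],"fingers":-0.4},
  {"slide":[0,0,-2],"turn":[0,0,0],"fingers":-0.4},
  {"slide":[0,0,-1.5],"turn":[0,0,0],"fingers":-0.4},
  {"slide":[0,0,0],"turn":[0,0,0],"fingers":-0.4},
])

```text
time: 22.13
eef_pos: [0.4827, 0.0859, 0.032]
tool_rot: [2.242, 2.2, 0.001]
wrist_force: [-0.8, -0.8, -0.7]
grip_width: 0.0379
finger_force: 5.0
```

```bash
python3 -c "
from h import *
st()"
```

```text
t 22.13 p [482.7  85.9  32. ] R [[0.019, 1.0, 0.0], [1.0, -0.019, 0.0], [0.0, 0.0, -1.0]] F [-0.8 -0.8 -0.7] w 37.9 ff 5.0 q [ 0.07  0.01  1.97 -0.    1.16  0.09]
```

move_arm([
  {"slide":[0,0,-1],"turn":[0,0,0],"fingers":-0.4},
  {"slide":[0,0,0],"turn":[0,0,0],"fingers":-0.4},
  {"slide":[0,0,0],"turn":[0,0,0],"fingers":0.1},
  {"slide":[0,0,0],"turn":[0,0,0],"fingers":0.2},
  {"slide":[0,0,0],"turn":[0,0,0],"fingers":0.2},
])

```text
time: 22.55
eef_pos: [0.4826, 0.0859, 0.0311]
tool_rot: [2.242, 2.2, 0.001]
wrist_force: [-0.2, -0.2, -0.7]
grip_width: 0.0531
finger_force: 0.0
```

move_arm([
  {"slide":[0,0,0],"turn":[0,0,0],"fingers":0.2},
  {"slide":[0,0,10],"turn":[0,0,0],"fingers":0.2},
  {"slide":[0,0,35],"turn":[0,0,0],"fingers":0.2},
  {"slide":[0,0,40],"turn":[0,0,0],"fingers":0.2},
  {"slide":[0,0,40],"turn":[0,0,0],"fingers":0.2},
])

```text
time: 22.97
eef_pos: [0.4813, 0.0858, 0.1573]
tool_rot: [-2.242, -2.199, 0.002]
wrist_force: [0.6, -0.1, 0.3]
grip_width: 0.056
finger_force: 0.0
```

move_arm([
  {"slide":[0,0,30],"turn":[0,0,0],"fingers":0.2},
  {"slide":[0,0,0],"turn":[0,0,0],"fingers":0.2},
  {"slide":[0,0,0],"turn":[0,0,0],"fingers":0.2},
])

```text
time: 23.22
eef_pos: [0.4842, 0.086, 0.1892]
tool_rot: [2.24, 2.198, 0.007]
wrist_force: [-0.2, -0.2, -0.8]
grip_width: 0.0558
finger_force: 0.0
```

```bash
cat >>h.py <<'E'
def caps2(zc=.052,n="wrist",k=.018):
    "caps with the cap-side bias taken off"
    o=vision.camera_info(n)["world_from_camera"][:2,3]
    return [((np.array(p)+(np.array(p)-o)*k).round(4).tolist(),a,f) for p,a,f,_ in caps(n,zc)]
E
python3 -c "
from h import *
st(); print(caps2(.057)); print('top',caps('top'))"
```

```text
t 23.22 p [484.2  86.  189.2] R [[0.019, 1.0, 0.006], [1.0, -0.019, 0.0], [0.001, 0.006, -1.0]] F [-0.2 -0.2 -0.8] w 55.8 ff 0.0 q [ 0.07 -0.16  1.83  0.    1.47  0.09]
[([0.4824, 0.0865], 388, 0.79)]
top []
```

move_arm([
  {"slide":[-4,-37,0],"turn":[0,0,0],"fingers":0.2},
  {"slide":[-4,-38,0],"turn":[0,0,0],"fingers":0.2},
  {"slide":[-4,-38,0],"turn":[0,0,0],"fingers":0.2},
  {"slide":[-4,-38,0],"turn":[0,0,0],"fingers":0.2},
  {"slide":[-4,-38,0],"turn":[0,0,0],"fingers":0.2},
])

```text
time: 23.73
eef_pos: [0.4605, -0.1042, 0.1836]
tool_rot: [-2.239, -2.199, 0.003]
wrist_force: [0.3, 0.7, -0.5]
grip_width: 0.0559
finger_force: 0.0
```

move_arm([
  {"slide":[-4,-38,0],"turn":[0,0,0],"fingers":0.2},
  {"slide":[-4,-38,0],"turn":[0,0,0],"fingers":0.2},
  {"slide":[-4,-38,0],"turn":[0,0,0],"fingers":0.2},
  {"slide":[-4,-35,0],"turn":[0,0,0],"fingers":0.2},
  {"slide":[0,0,0],"turn":[0,0,0],"fingers":0.2},
])

```text
time: 24.15
eef_pos: [0.4439, -0.2569, 0.1835]
tool_rot: [-2.246, -2.193, 0.004]
wrist_force: [0.6, -0.4, 1.0]
grip_width: 0.056
finger_force: 0.0
```

move_arm([
  {"slide":[0,0,0],"turn":[0,0,0],"fingers":0.2},
  {"slide":[0,0,0],"turn":[0,0,0],"fingers":0.2},
  {"slide":[0,0,0],"turn":[0,0,0],"fingers":0.2},
])

```text
time: 24.4
eef_pos: [0.446, -0.2508, 0.1846]
tool_rot: [-2.24, -2.2, 0.0]
wrist_force: [-0.5, -0.3, -1.0]
grip_width: 0.0557
finger_force: 0.0
```

```bash
python3 -c "
from h import *
st(); print(caps2())"
```

```text
t 24.4 p [ 446.  -250.8  184.6] R [[0.018, 1.0, -0.002], [1.0, -0.018, 0.002], [0.002, -0.002, -1.0]] F [-0.5 -0.3 -1. ] w 55.7 ff 0.0 q [-0.61 -0.09  1.77  0.    1.46 -0.59]
[([0.4477, -0.2522], 371, 0.87)]
```

move_arm([
  {"slide":[1.7,-1.4,-35],"turn":[0,0,0],"fingers":0.2},
  {"slide":[0,0,-40],"turn":[0,0,0],"fingers":0.2},
  {"slide":[0,0,-40],"turn":[0,0,0],"fingers":0.2},
  {"slide":[0,0,-25],"turn":[0,0,0],"fingers":0.2},
  {"slide":[0,0,-12],"turn":[0,0,0],"fingers":0.2},
])

```text
time: 24.87
eef_pos: [0.4457, -0.2503, 0.0293]
tool_rot: [-2.236, -2.198, 0.002]
wrist_force: [-0.4, 0.8, 0.2]
grip_width: 0.0562
finger_force: 0.0
```

move_arm([
  {"slide":[0,0,-7.5],"turn":[0,0,0],"fingers":0.2},
  {"slide":[0,0,0],"turn":[0,0,0],"fingers":0.2},
  {"slide":[0,0,0],"turn":[0,0,0],"fingers":0.2},
])

```text
time: 25.12
eef_pos: [0.4492, -0.2538, 0.0278]
tool_rot: [2.24, 2.2, 0.001]
wrist_force: [-0.4, -0.2, 0.4]
grip_width: 0.0558
finger_force: 0.0
```

move_arm([
  {"slide":[0,0,0],"turn":[0,0,0],"fingers":-0.05},
  {"slide":[0,0,0],"turn":[0,0,0],"fingers":-0.15},
  {"slide":[0,0,0],"turn":[0,0,0],"fingers":-0.3},
  {"slide":[0,0,0],"turn":[0,0,0],"fingers":-0.4},
  {"slide":[0,0,0],"turn":[0,0,0],"fingers":-0.4},
], force=5)

```text
time: 25.53
eef_pos: [0.449, -0.2542, 0.0276]
tool_rot: [2.241, 2.199, 0.001]
wrist_force: [-0.7, 0.3, 7.0]
grip_width: 0.0379
finger_force: 5.0
```

move_arm([
  {"slide":[0,0,4],"turn":[0,0,0],"fingers":-0.4},
  {"slide":[0,0,15],"turn":[0,0,0],"fingers":-0.4},
  {"slide":[0,0,28],"turn":[0,0,0],"fingers":-0.4},
  {"slide":[0,0,28],"turn":[0,0,0],"fingers":-0.4},
  {"slide":[0,0,28],"turn":[0,0,0],"fingers":-0.4},
])

```text
time: 25.95
eef_pos: [0.4475, -0.2532, 0.1302]
tool_rot: [-2.242, -2.199, 0.0]
wrist_force: [0.5, -0.2, -0.2]
grip_width: 0.0378
finger_force: 5.0
```

```bash
python3 -c "
from h import *
st()"
```

```text
t 25.95 p [ 447.5 -253.2  130.2] R [[0.019, 1.0, -0.001], [1.0, -0.019, 0.001], [0.001, -0.001, -1.0]] F [ 0.5 -0.2 -0.2] w 37.8 ff 5.0 q [-0.61 -0.04  1.83 -0.    1.36 -0.6 ]
```

move_arm([
  {"slide":[3,25,0],"turn":[0,0,0],"fingers":-0.4},
  {"slide":[3.4,30,0],"turn":[0,0,0],"fingers":-0.4},
  {"slide":[3.4,30,0],"turn":[0,0,0],"fingers":-0.4},
  {"slide":[3.4,30,0],"turn":[0,0,0],"fingers":-0.4},
  {"slide":[3.4,30,0],"turn":[0,0,0],"fingers":-0.4},
])

```text
time: 26.37
eef_pos: [0.4645, -0.1073, 0.1295]
tool_rot: [2.243, 2.199, 0.0]
wrist_force: [0.8, 0.3, -1.3]
grip_width: 0.0378
finger_force: 5.0
```

move_arm([
  {"slide":[3.4,30,0],"turn":[0,0,0],"fingers":-0.4},
  {"slide":[3.4,30,0],"turn":[0,0,0],"fingers":-0.4},
  {"slide":[3.4,30,0],"turn":[0,0,0],"fingers":-0.4},
  {"slide":[3.4,30,0],"turn":[0,0,0],"fingers":-0.4},
  {"slide":[3.4,24,0],"turn":[0,0,0],"fingers":-0.4},
])

```text
time: 26.78
eef_pos: [0.4814, 0.0375, 0.1295]
tool_rot: [-2.242, -2.201, -0.0]
wrist_force: [0.5, -0.7, -0.5]
grip_width: 0.0381
finger_force: 5.0
```

move_arm([
  {"slide":[0,0,0],"turn":[0,0,0],"fingers":-0.4},
  {"slide":[0,0,0],"turn":[0,0,0],"fingers":-0.4},
  {"slide":[0,0,0],"turn":[0,0,0],"fingers":-0.4},
  {"slide":[0,0,0],"turn":[0,0,0],"fingers":-0.4},
])

```text
time: 27.12
eef_pos: [0.4815, 0.0345, 0.1293]
tool_rot: [2.243, 2.199, -0.001]
wrist_force: [0.4, 0.3, -0.8]
grip_width: 0.0377
finger_force: 5.0
```

```bash
python3 -c "
from h import *
st(); print(caps(zc=env.state()['eef_pos'][2]+.0244))"
```

```text
t 27.12 p [481.5  34.5 129.3] R [[0.02, 1.0, -0.0], [1.0, -0.02, -0.0], [-0.0, -0.0, -1.0]] F [ 0.4  0.3 -0.8] w 37.7 ff 5.0 q [-0.03 -0.13  1.91 -0.    1.36 -0.01]
[([0.4824, 0.0941], 604, 0.81, [281.0, 157.0]), ([0.4813, 0.039], 1675, 0.58, [281.0, 264.0])]
```

move_arm([
  {"slide":[-0.5,1.7,-25],"turn":[0,0,0],"fingers":-0.4},
  {"slide":[0,0,-30],"turn":[0,0,0],"fingers":-0.4},
  {"slide":[0,0,-15],"turn":[0,0,0],"fingers":-0.4},
  {"slide":[0,0,0],"turn":[0,0,0],"fingers":-0.4},
  {"slide":[0,0,-8],"turn":[0,0,0],"fingers":-0.4},
])

```text
time: 27.58
eef_pos: [0.4817, 0.0364, 0.0521]
tool_rot: [2.244, 2.198, 0.001]
wrist_force: [0.7, -0.8, 0.3]
grip_width: 0.0377
finger_force: 5.0
```

move_arm([
  {"slide":[0,0,-8],"turn":[0,0,0],"fingers":-0.4},
  {"slide":[0,0,-6],"turn":[0,0,0],"fingers":-0.4},
  {"slide":[0,0,-2],"turn":[0,0,0],"fingers":-0.4},
  {"slide":[0,0,-2],"turn":[0,0,0],"fingers":-0.4},
  {"slide":[0,0,0],"turn":[0,0,0],"fingers":-0.4},
])

```text
time: 28.0
eef_pos: [0.4814, 0.0372, 0.0334]
tool_rot: [2.242, 2.2, 0.0]
wrist_force: [0.3, 0.4, -0.5]
grip_width: 0.0378
finger_force: 5.0
```

```bash
python3 -c "
from h import *
st()"
```

```text
t 28.0 p [481.4  37.2  33.4] R [[0.019, 1.0, 0.0], [1.0, -0.019, -0.0], [0.0, 0.0, -1.0]] F [ 0.3  0.4 -0.5] w 37.8 ff 5.0 q [-0.03 -0.01  1.99  0.    1.16 -0.01]
```

move_arm([
  {"slide":[0,0,-0.7],"turn":[0,0,0],"fingers":-0.4},
  {"slide":[0,0,0],"turn":[0,0,0],"fingers":-0.4},
  {"slide":[0,0,0],"turn":[0,0,0],"fingers":0.1},
  {"slide":[0,0,0],"turn":[0,0,0],"fingers":0.2},
  {"slide":[0,0,0],"turn":[0,0,0],"fingers":0.2},
])

```text
time: 28.42
eef_pos: [0.4814, 0.0372, 0.0329]
tool_rot: [2.242, 2.2, 0.001]
wrist_force: [-0.2, -0.6, -0.7]
grip_width: 0.0526
finger_force: 0.0
```

move_arm([
  {"slide":[0,0,0],"turn":[0,0,0],"fingers":0.2},
  {"slide":[0,0,12],"turn":[0,0,0],"fingers":0.2},
  {"slide":[0,0,35],"turn":[0,0,0],"fingers":0.2},
  {"slide":[0,0,40],"turn":[0,0,0],"fingers":0.2},
  {"slide":[0,0,40],"turn":[0,0,0],"fingers":0.2},
])

```text
time: 28.83
eef_pos: [0.4802, 0.0372, 0.1613]
tool_rot: [-2.242, -2.199, 0.002]
wrist_force: [1.7, 0.5, 0.5]
grip_width: 0.0559
finger_force: 0.0
```

move_arm([
  {"slide":[0,0,30],"turn":[0,0,0],"fingers":0.2},
  {"slide":[0,0,0],"turn":[0,0,0],"fingers":0.2},
  {"slide":[0,0,0],"turn":[0,0,0],"fingers":0.2},
])

```text
time: 29.08
eef_pos: [0.483, 0.0371, 0.1931]
tool_rot: [2.239, 2.197, 0.007]
wrist_force: [-0.2, 0.2, -1.0]
grip_width: 0.0556
finger_force: 0.0
```

```bash
python3 -c "
from h import *
st(); print(caps2(.057))"
```

```text
t 29.08 p [483.   37.1 193.1] R [[0.019, 1.0, 0.006], [1.0, -0.019, -0.0], [-0.0, 0.006, -1.0]] F [-0.2  0.2 -1. ] w 55.6 ff 0.0 q [-0.03 -0.18  1.84  0.    1.48 -0.01]
[([0.4824, 0.0862], 372, 0.82), ([0.4812, 0.0395], 362, 0.77)]
```

move_arm([
  {"slide":[-4,-30,0],"turn":[0,0,0],"fingers":0.2},
  {"slide":[-4,-40,0],"turn":[0,0,0],"fingers":0.2},
  {"slide":[-4,-40,0],"turn":[0,0,0],"fingers":0.2},
  {"slide":[-4,-40,0],"turn":[0,0,0],"fingers":0.2},
  {"slide":[-4,-40,0],"turn":[0,0,0],"fingers":0.2},
])

```text
time: 29.55
eef_pos: [0.4594, -0.1538, 0.1876]
tool_rot: [-2.239, -2.199, 0.002]
wrist_force: [1.0, 1.0, -0.2]
grip_width: 0.0557
finger_force: 0.0
```

move_arm([
  {"slide":[-4,-40,0],"turn":[0,0,0],"fingers":0.2},
  {"slide":[-4,-40,0],"turn":[0,0,0],"fingers":0.2},
  {"slide":[-4,-40,0],"turn":[0,0,0],"fingers":0.2},
  {"slide":[-4,-40,0],"turn":[0,0,0],"fingers":0.2},
  {"slide":[-4,-40,0],"turn":[0,0,0],"fingers":0.2},
])

```text
time: 29.97
eef_pos: [0.4395, -0.3538, 0.1873]
tool_rot: [-2.24, -2.197, -0.0]
wrist_force: [-0.2, -0.1, 0.2]
grip_width: 0.056
finger_force: 0.0
```

move_arm([
  {"slide":[-3,-40,0],"turn":[0,0,0],"fingers":0.2},
  {"slide":[0,-10,0],"turn":[0,0,0],"fingers":0.2},
  {"slide":[0,0,0],"turn":[0,0,0],"fingers":0.2},
  {"slide":[0,0,0],"turn":[0,0,0],"fingers":0.2},
  {"slide":[0,0,0],"turn":[0,0,0],"fingers":0.2},
])

```text
time: 30.38
eef_pos: [0.4381, -0.401, 0.1884]
tool_rot: [-2.24, -2.199, -0.001]
wrist_force: [-0.5, 0.5, 0.3]
grip_width: 0.0561
finger_force: 0.0
```

```bash
python3 -c "
from h import *
st(); print(caps2())"
```

```text
t 30.38 p [ 438.1 -401.   188.4] R [[0.018, 1.0, -0.001], [1.0, -0.018, 0.002], [0.002, -0.001, -1.0]] F [-0.5  0.5  0.3] w 56.1 ff 0.0 q [-0.83  0.13  1.54  0.    1.47 -0.81]
[([0.5759, -0.3998], 436, 0.67), ([0.4379, -0.4031], 373, 0.91)]
```

move_arm([
  {"slide":[-0.8,-0.8,-35],"turn":[0,0,0],"fingers":0.2},
  {"slide":[0,0,-40],"turn":[0,0,0],"fingers":0.2},
  {"slide":[0,0,-40],"turn":[0,0,0],"fingers":0.2},
  {"slide":[0,0,-28],"turn":[0,0,0],"fingers":0.2},
  {"slide":[0,0,-12],"turn":[0,0,0],"fingers":0.2},
])

```text
time: 30.85
eef_pos: [0.4354, -0.3993, 0.0295]
tool_rot: [-2.235, -2.197, -0.001]
wrist_force: [-1.5, 0.8, -1.3]
grip_width: 0.0559
finger_force: 0.0
```

move_arm([
  {"slide":[0,0,-7],"turn":[0,0,0],"fingers":0.2},
  {"slide":[0,0,0],"turn":[0,0,0],"fingers":0.2},
  {"slide":[0,0,0],"turn":[0,0,0],"fingers":0.2},
])

```text
time: 31.1
eef_pos: [0.4386, -0.4042, 0.0296]
tool_rot: [2.24, 2.199, -0.0]
wrist_force: [-0.3, 0.5, 0.1]
grip_width: 0.056
finger_force: 0.0
```

move_arm([
  {"slide":[0,0,0],"turn":[0,0,0],"fingers":-0.05},
  {"slide":[0,0,0],"turn":[0,0,0],"fingers":-0.15},
  {"slide":[0,0,0],"turn":[0,0,0],"fingers":-0.3},
  {"slide":[0,0,0],"turn":[0,0,0],"fingers":-0.4},
  {"slide":[0,0,0],"turn":[0,0,0],"fingers":-0.4},
], force=5)

```text
time: 31.52
eef_pos: [0.4382, -0.4045, 0.0291]
tool_rot: [2.241, 2.198, 0.0]
wrist_force: [0.3, 1.1, 6.1]
grip_width: 0.0375
finger_force: 5.0
```

move_arm([
  {"slide":[0,0,4],"turn":[0,0,0],"fingers":-0.4},
  {"slide":[0,0,15],"turn":[0,0,0],"fingers":-0.4},
  {"slide":[0,0,28],"turn":[0,0,0],"fingers":-0.4},
  {"slide":[0,0,28],"turn":[0,0,0],"fingers":-0.4},
  {"slide":[0,0,28],"turn":[0,0,0],"fingers":-0.4},
])

```text
time: 31.93
eef_pos: [0.4368, -0.4031, 0.1313]
tool_rot: [-2.241, -2.199, -0.0]
wrist_force: [1.1, -0.1, 0.5]
grip_width: 0.0375
finger_force: 5.0
```

```bash
python3 -c "
from h import *
st()"
```

```text
t 31.93 p [ 436.8 -403.1  131.3] R [[0.019, 1.0, -0.001], [1.0, -0.019, 0.001], [0.001, -0.001, -1.0]] F [ 1.1 -0.1  0.5] w 37.5 ff 5.0 q [-0.83  0.17  1.6  -0.    1.37 -0.81]
```

move_arm([
  {"slide":[3,22,0],"turn":[0,0,0],"fingers":-0.4},
  {"slide":[3.4,30,0],"turn":[0,0,0],"fingers":-0.4},
  {"slide":[3.4,30,0],"turn":[0,0,0],"fingers":-0.4},
  {"slide":[3.4,30,0],"turn":[0,0,0],"fingers":-0.4},
  {"slide":[3.4,30,0],"turn":[0,0,0],"fingers":-0.4},
])

```text
time: 32.35
eef_pos: [0.4536, -0.2603, 0.1306]
tool_rot: [-2.243, -2.199, 0.0]
wrist_force: [-0.0, 0.4, -1.6]
grip_width: 0.0377
finger_force: 5.0
```

move_arm([
  {"slide":[3.4,30,0],"turn":[0,0,0],"fingers":-0.4},
  {"slide":[3.4,30,0],"turn":[0,0,0],"fingers":-0.4},
  {"slide":[3.4,30,0],"turn":[0,0,0],"fingers":-0.4},
  {"slide":[3.4,30,0],"turn":[0,0,0],"fingers":-0.4},
  {"slide":[3.4,30,0],"turn":[0,0,0],"fingers":-0.4},
])

```text
time: 32.77
eef_pos: [0.4707, -0.1102, 0.1307]
tool_rot: [-2.243, -2.2, 0.0]
wrist_force: [1.2, -0.7, -0.8]
grip_width: 0.0378
finger_force: 5.0
```

move_arm([
  {"slide":[3.4,30,0],"turn":[0,0,0],"fingers":-0.4},
  {"slide":[3.4,30,0],"turn":[0,0,0],"fingers":-0.4},
  {"slide":[2,30,0],"turn":[0,0,0],"fingers":-0.4},
  {"slide":[0,12,0],"turn":[0,0,0],"fingers":-0.4},
  {"slide":[0,0,0],"turn":[0,0,0],"fingers":-0.4},
])

```text
time: 33.18
eef_pos: [0.4795, -0.0073, 0.1306]
tool_rot: [-2.238, -2.203, -0.0]
wrist_force: [-0.3, 0.7, -1.1]
grip_width: 0.0376
finger_force: 5.0
```

move_arm([
  {"slide":[0,0,0],"turn":[0,0,0],"fingers":-0.4},
  {"slide":[0,0,0],"turn":[0,0,0],"fingers":-0.4},
  {"slide":[0,0,0],"turn":[0,0,0],"fingers":-0.4},
])

```text
time: 33.43
eef_pos: [0.4797, -0.0109, 0.1306]
tool_rot: [2.244, 2.199, -0.001]
wrist_force: [-0.9, -0.8, -0.7]
grip_width: 0.038
finger_force: 5.0
```

```bash
python3 -c "
from h import *
st(); print(caps(zc=env.state()['eef_pos'][2]+.0229))"
```

```text
t 33.43 p [479.7 -10.9 130.6] R [[0.02, 1.0, -0.0], [1.0, -0.02, -0.0], [-0.0, -0.0, -1.0]] F [-0.9 -0.8 -0.7] w 38.0 ff 5.0 q [-0.13 -0.14  1.92 -0.    1.36 -0.11]
[([0.4816, 0.0755], 702, 0.67, [282.0, 97.0]), ([0.4809, 0.0478], 604, 0.83, [282.0, 158.0]), ([0.4794, -0.0071], 1652, 0.59, [281.0, 264.0])]
```

move_arm([
  {"slide":[0.2,-0.8,-25],"turn":[0,0,0],"fingers":-0.4},
  {"slide":[0,0,-30],"turn":[0,0,0],"fingers":-0.4},
  {"slide":[0,0,-15],"turn":[0,0,0],"fingers":-0.4},
  {"slide":[0,0,0],"turn":[0,0,0],"fingers":-0.4},
  {"slide":[0,0,-8],"turn":[0,0,0],"fingers":-0.4},
])

```text
time: 33.9
eef_pos: [0.4804, -0.0113, 0.0533]
tool_rot: [2.243, 2.199, 0.0]
wrist_force: [0.8, -0.3, -0.2]
grip_width: 0.0377
finger_force: 5.0
```

move_arm([
  {"slide":[0,0,-8],"turn":[0,0,0],"fingers":-0.4},
  {"slide":[0,0,-6],"turn":[0,0,0],"fingers":-0.4},
  {"slide":[0,0,-2],"turn":[0,0,0],"fingers":-0.4},
  {"slide":[0,0,-2],"turn":[0,0,0],"fingers":-0.4},
  {"slide":[0,0,0],"turn":[0,0,0],"fingers":-0.4},
])

```text
time: 34.32
eef_pos: [0.4801, -0.0104, 0.0347]
tool_rot: [2.242, 2.2, 0.0]
wrist_force: [-0.6, -0.1, -0.5]
grip_width: 0.038
finger_force: 5.0
```

```bash
python3 -c "
from h import *
st()"
```

```text
t 34.32 p [480.1 -10.4  34.7] R [[0.019, 1.0, 0.0], [1.0, -0.019, -0.0], [-0.0, 0.0, -1.0]] F [-0.6 -0.1 -0.5] w 38.0 ff 5.0 q [-0.13 -0.02  1.99 -0.    1.16 -0.11]
```

move_arm([
  {"slide":[0,0,-0.5],"turn":[0,0,0],"fingers":-0.4},
  {"slide":[0,0,0],"turn":[0,0,0],"fingers":-0.4},
  {"slide":[0,0,0],"turn":[0,0,0],"fingers":0.1},
  {"slide":[0,0,0],"turn":[0,0,0],"fingers":0.2},
  {"slide":[0,0,0],"turn":[0,0,0],"fingers":0.2},
])

```text
time: 34.73
eef_pos: [0.4803, -0.0104, 0.0344]
tool_rot: [2.242, 2.2, 0.001]
wrist_force: [-0.3, 0.8, -0.0]
grip_width: 0.0529
finger_force: 0.0
```

move_arm([
  {"slide":[0,0,0],"turn":[0,0,0],"fingers":0.2},
  {"slide":[0,0,12],"turn":[0,0,0],"fingers":0.2},
  {"slide":[0,0,35],"turn":[0,0,0],"fingers":0.2},
  {"slide":[0,0,40],"turn":[0,0,0],"fingers":0.2},
  {"slide":[0,0,40],"turn":[0,0,0],"fingers":0.2},
])

```text
time: 35.15
eef_pos: [0.479, -0.0103, 0.1628]
tool_rot: [-2.242, -2.199, 0.002]
wrist_force: [0.8, -0.6, -0.3]
grip_width: 0.0559
finger_force: 0.0
```

move_arm([
  {"slide":[0,0,30],"turn":[0,0,0],"fingers":0.2},
  {"slide":[0,0,0],"turn":[0,0,0],"fingers":0.2},
  {"slide":[0,0,0],"turn":[0,0,0],"fingers":0.2},
])

```text
time: 35.4
eef_pos: [0.4818, -0.0107, 0.1946]
tool_rot: [2.239, 2.197, 0.006]
wrist_force: [-0.8, -0.0, -0.7]
grip_width: 0.0557
finger_force: 0.0
```

```bash
python3 -c "
from h import *
st(); print(caps2(.057))"
```

```text
t 35.4 p [481.8 -10.7 194.6] R [[0.019, 1.0, 0.006], [1.0, -0.019, -0.001], [-0.001, 0.006, -1.0]] F [-0.8 -0.  -0.7] w 55.7 ff 0.0 q [-0.13 -0.19  1.84 -0.    1.48 -0.11]
[([0.4823, 0.0866], 408, 0.78), ([0.4813, 0.0393], 364, 0.82), ([0.48, -0.0089], 358, 0.75)]
```

move_arm([
  {"slide":[9.5,-36,0],"turn":[0,0,0],"fingers":0.2},
  {"slide":[9.5,-39,0],"turn":[0,0,0],"fingers":0.2},
  {"slide":[9.5,-39,0],"turn":[0,0,0],"fingers":0.2},
  {"slide":[9.5,-39,0],"turn":[0,0,0],"fingers":0.2},
  {"slide":[9.5,-39,0],"turn":[0,0,0],"fingers":0.2},
])

```text
time: 35.87
eef_pos: [0.5264, -0.2036, 0.1888]
tool_rot: [-2.24, -2.198, 0.002]
wrist_force: [2.6, 1.0, -0.1]
grip_width: 0.0557
finger_force: 0.0
```

move_arm([
  {"slide":[9.5,-39,0],"turn":[0,0,0],"fingers":0.2},
  {"slide":[9.5,-39,0],"turn":[0,0,0],"fingers":0.2},
  {"slide":[9.5,-39,0],"turn":[0,0,0],"fingers":0.2},
  {"slide":[9.5,-39,0],"turn":[0,0,0],"fingers":0.2},
  {"slide":[9.5,-39,0],"turn":[0,0,0],"fingers":0.2},
])

```text
time: 36.28
eef_pos: [0.5739, -0.3986, 0.1882]
tool_rot: [-2.24, -2.197, 0.001]
wrist_force: [0.6, 0.3, 0.6]
grip_width: 0.0555
finger_force: 0.0
```

move_arm([
  {"slide":[0,0,0],"turn":[0,0,0],"fingers":0.2},
  {"slide":[0,0,0],"turn":[0,0,0],"fingers":0.2},
  {"slide":[0,0,0],"turn":[0,0,0],"fingers":0.2},
  {"slide":[0,0,0],"turn":[0,0,0],"fingers":0.2},
])

```text
time: 36.62
eef_pos: [0.5747, -0.3959, 0.1904]
tool_rot: [-2.24, -2.2, -0.0]
wrist_force: [0.6, 1.1, 0.3]
grip_width: 0.0558
finger_force: 0.0
```

```bash
python3 -c "
from h import *
st(); print(caps2())"
```

```text
t 36.62 p [ 574.7 -395.9  190.4] R [[0.018, 1.0, -0.001], [1.0, -0.018, 0.001], [0.001, -0.001, -1.0]] F [0.6 1.1 0.3] w 55.8 ff 0.0 q [-0.68  0.41  1.21  0.    1.52 -0.66]
[([0.5759, -0.3999], 359, 0.88)]
```

move_arm([
  {"slide":[0.4,-3,-35],"turn":[0,0,0],"fingers":0.2},
  {"slide":[0,0,-40],"turn":[0,0,0],"fingers":0.2},
  {"slide":[0,0,-40],"turn":[0,0,0],"fingers":0.2},
  {"slide":[0,0,-28],"turn":[0,0,0],"fingers":0.2},
  {"slide":[0,0,-12],"turn":[0,0,0],"fingers":0.2},
])

```text
time: 37.08
eef_pos: [0.5729, -0.3967, 0.031]
tool_rot: [-2.236, -2.197, 0.001]
wrist_force: [-0.3, -0.2, -0.7]
grip_width: 0.0558
finger_force: 0.0
```

move_arm([
  {"slide":[0,0,-10],"turn":[0,0,0],"fingers":0.2},
  {"slide":[0,0,0],"turn":[0,0,0],"fingers":0.2},
  {"slide":[0,0,0],"turn":[0,0,0],"fingers":0.2},
])

```text
time: 37.33
eef_pos: [0.5765, -0.4007, 0.0283]
tool_rot: [2.24, 2.199, 0.001]
wrist_force: [0.1, 0.4, 0.4]
grip_width: 0.0559
finger_force: 0.0
```

move_arm([
  {"slide":[0,0,0],"turn":[0,0,0],"fingers":-0.05},
  {"slide":[0,0,0],"turn":[0,0,0],"fingers":-0.15},
  {"slide":[0,0,0],"turn":[0,0,0],"fingers":-0.3},
  {"slide":[0,0,0],"turn":[0,0,0],"fingers":-0.4},
  {"slide":[0,0,0],"turn":[0,0,0],"fingers":-0.4},
], force=5)

```text
time: 37.75
eef_pos: [0.5763, -0.4012, 0.0279]
tool_rot: [2.241, 2.198, 0.001]
wrist_force: [-0.9, 1.6, 5.3]
grip_width: 0.0378
finger_force: 5.0
```

move_arm([
  {"slide":[0,0,4],"turn":[0,0,0],"fingers":-0.4},
  {"slide":[0,0,15],"turn":[0,0,0],"fingers":-0.4},
  {"slide":[0,0,28],"turn":[0,0,0],"fingers":-0.4},
  {"slide":[0,0,28],"turn":[0,0,0],"fingers":-0.4},
  {"slide":[0,0,28],"turn":[0,0,0],"fingers":-0.4},
])

```text
time: 38.17
eef_pos: [0.575, -0.4001, 0.1308]
tool_rot: [-2.242, -2.2, 0.0]
wrist_force: [-0.4, 0.1, -0.2]
grip_width: 0.0379
finger_force: 5.0
```

```bash
python3 -c "
from h import *
st()"
```

```text
t 38.17 p [ 575.  -400.1  130.8] R [[0.019, 1.0, -0.001], [1.0, -0.019, 0.001], [0.001, -0.001, -1.0]] F [-0.4  0.1 -0.2] w 37.9 ff 5.0 q [-0.68  0.45  1.27  0.    1.42 -0.66]
```

move_arm([
  {"slide":[-8,24,0],"turn":[0,0,0],"fingers":-0.4},
  {"slide":[-8,29,0],"turn":[0,0,0],"fingers":-0.4},
  {"slide":[-8,29,0],"turn":[0,0,0],"fingers":-0.4},
  {"slide":[-8,29,0],"turn":[0,0,0],"fingers":-0.4},
  {"slide":[-8,29,0],"turn":[0,0,0],"fingers":-0.4},
])

```text
time: 38.58
eef_pos: [0.5348, -0.2593, 0.1301]
tool_rot: [2.243, 2.199, 0.0]
wrist_force: [-0.9, 0.1, -0.3]
grip_width: 0.0378
finger_force: 5.0
```

move_arm([
  {"slide":[-8,29,0],"turn":[0,0,0],"fingers":-0.4},
  {"slide":[-8,29,0],"turn":[0,0,0],"fingers":-0.4},
  {"slide":[-8,29,0],"turn":[0,0,0],"fingers":-0.4},
  {"slide":[-8,29,0],"turn":[0,0,0],"fingers":-0.4},
  {"slide":[-8,29,0],"turn":[0,0,0],"fingers":-0.4},
])

```text
time: 39.0
eef_pos: [0.4949, -0.1142, 0.1302]
tool_rot: [2.242, 2.199, 0.001]
wrist_force: [0.2, 0.5, -0.2]
grip_width: 0.0376
finger_force: 5.0
```

move_arm([
  {"slide":[-8,29,0],"turn":[0,0,0],"fingers":-0.4},
  {"slide":[-8,27,0],"turn":[0,0,0],"fingers":-0.4},
  {"slide":[0,0,0],"turn":[0,0,0],"fingers":-0.4},
  {"slide":[0,0,0],"turn":[0,0,0],"fingers":-0.4},
  {"slide":[0,0,0],"turn":[0,0,0],"fingers":-0.4},
])

```text
time: 39.42
eef_pos: [0.4798, -0.0598, 0.13]
tool_rot: [2.241, 2.2, 0.001]
wrist_force: [-0.3, 0.0, 0.5]
grip_width: 0.038
finger_force: 5.0
```

move_arm([
  {"slide":[0,0,0],"turn":[0,0,0],"fingers":-0.4},
  {"slide":[0,0,0],"turn":[0,0,0],"fingers":-0.4},
])

```text
time: 39.58
eef_pos: [0.4797, -0.0604, 0.1294]
tool_rot: [2.244, 2.199, -0.0]
wrist_force: [-0.8, 0.4, -1.1]
grip_width: 0.0377
finger_force: 5.0
```

```bash
python3 -c "
from h import *
st(); print(caps(zc=env.state()['eef_pos'][2]+.0241))"
```

```text
t 39.58 p [479.7 -60.4 129.4] R [[0.02, 1.0, 0.0], [1.0, -0.02, -0.0], [-0.0, 0.0, -1.0]] F [-0.8  0.4 -1.1] w 37.7 ff 5.0 q [-0.23 -0.13  1.91 -0.    1.36 -0.21]
[([0.4816, 0.0548], 916, 0.56, [281.0, 27.0]), ([0.4809, 0.0274], 714, 0.63, [280.0, 94.0]), ([0.4802, -0.001], 608, 0.81, [280.0, 157.0]), ([0.4793, -0.0569], 1662, 0.62, [281.0, 265.0])]
```

move_arm([
  {"slide":[-0.5,0.9,-25],"turn":[0,0,0],"fingers":-0.4},
  {"slide":[0,0,-30],"turn":[0,0,0],"fingers":-0.4},
  {"slide":[0,0,-15],"turn":[0,0,0],"fingers":-0.4},
  {"slide":[0,0,0],"turn":[0,0,0],"fingers":-0.4},
  {"slide":[0,0,-8],"turn":[0,0,0],"fingers":-0.4},
])

```text
time: 40.05
eef_pos: [0.4793, -0.0591, 0.0517]
tool_rot: [2.243, 2.199, 0.0]
wrist_force: [0.7, -0.7, 0.2]
grip_width: 0.0376
finger_force: 5.0
```

move_arm([
  {"slide":[0,0,-8],"turn":[0,0,0],"fingers":-0.4},
  {"slide":[0,0,-6],"turn":[0,0,0],"fingers":-0.4},
  {"slide":[0,0,-2],"turn":[0,0,0],"fingers":-0.4},
  {"slide":[0,0,-2],"turn":[0,0,0],"fingers":-0.4},
  {"slide":[0,0,0],"turn":[0,0,0],"fingers":-0.4},
])

```text
time: 40.47
eef_pos: [0.4793, -0.0585, 0.0335]
tool_rot: [2.242, 2.2, 0.001]
wrist_force: [-0.3, 0.9, -1.0]
grip_width: 0.0376
finger_force: 5.0
```

```bash
python3 -c "
from h import *
st()"
```

```text
t 40.47 p [479.3 -58.5  33.5] R [[0.019, 1.0, 0.001], [1.0, -0.019, 0.0], [0.0, 0.001, -1.0]] F [-0.3  0.9 -1. ] w 37.6 ff 5.0 q [-0.23 -0.01  1.99  0.    1.16 -0.21]
```

move_arm([
  {"slide":[0,0,-0.7],"turn":[0,0,0],"fingers":-0.4},
  {"slide":[0,0,0],"turn":[0,0,0],"fingers":-0.4},
  {"slide":[0,0,0],"turn":[0,0,0],"fingers":0.1},
  {"slide":[0,0,0],"turn":[0,0,0],"fingers":0.2},
  {"slide":[0,0,0],"turn":[0,0,0],"fingers":0.2},
])

```text
time: 40.88
eef_pos: [0.4789, -0.0587, 0.0325]
tool_rot: [2.242, 2.2, -0.0]
wrist_force: [-0.6, -0.2, -0.9]
grip_width: 0.0527
finger_force: 0.0
```

move_arm([
  {"slide":[0,0,0],"turn":[0,0,0],"fingers":0.2},
  {"slide":[0,0,12],"turn":[0,0,0],"fingers":0.2},
  {"slide":[0,0,35],"turn":[0,0,0],"fingers":0.2},
  {"slide":[0,0,40],"turn":[0,0,0],"fingers":0.2},
  {"slide":[0,0,40],"turn":[0,0,0],"fingers":0.2},
])

```text
time: 41.3
eef_pos: [0.4779, -0.0583, 0.161]
tool_rot: [-2.241, -2.199, 0.002]
wrist_force: [1.3, 0.9, 0.1]
grip_width: 0.0559
finger_force: 0.0
```

move_arm([
  {"slide":[0,0,40],"turn":[0,0,0],"fingers":0.6},
  {"slide":[0,0,40],"turn":[0,0,0],"fingers":0.6},
  {"slide":[0,0,0],"turn":[0,0,0],"fingers":0.6},
  {"slide":[0,0,0],"turn":[0,0,0],"fingers":0.6},
  {"slide":[0,0,0],"turn":[0,0,0],"fingers":0.6},
])

```text
time: 41.72
eef_pos: [0.4788, -0.0586, 0.2398]
tool_rot: [2.242, 2.2, 0.0]
wrist_force: [-0.0, -0.6, -1.3]
grip_width: 0.0741
finger_force: 0.0
```

```bash
python3 -c "
from h import *
st(); print(caps2(.057)); np.save('pics/p1.npy',[vision.camera_info('wrist'),[c[3] for c in caps()]],allow_pickle=True) if 0 else None
import pickle; pickle.dump((vision.camera_info('wrist'),[c[3] for c in caps()]),open('pics/p1.pkl','wb'))"
```

```text
t 41.72 p [478.8 -58.6 239.8] R [[0.019, 1.0, 0.001], [1.0, -0.019, -0.0], [-0.0, 0.001, -1.0]] F [-0.  -0.6 -1.3] w 74.1 ff 0.0 q [-0.23 -0.2   1.77 -0.    1.57 -0.21]
[([0.4826, 0.0866], 358, 0.6), ([0.4813, 0.0396], 299, 0.76), ([0.48, -0.0061], 271, 0.82), ([0.4791, -0.0559], 266, 0.77)]
```

move_arm([
  {"slide":[2,35,0],"turn":[0,0,0],"fingers":0.6},
  {"slide":[2,40,0],"turn":[0,0,0],"fingers":0.6},
  {"slide":[2,40,0],"turn":[0,0,0],"fingers":0.3},
  {"slide":[0,0,0],"turn":[0,0,0],"fingers":0},
  {"slide":[0,0,0],"turn":[0,0,0],"fingers":0},
])

```text
time: 42.23
eef_pos: [0.4838, 0.0583, 0.2376]
tool_rot: [-2.236, -2.203, 0.004]
wrist_force: [0.8, -1.2, -0.0]
grip_width: 0.0591
finger_force: 0.0
```

move_arm([
  {"slide":[0,0,0],"turn":[0,0,0],"fingers":0},
  {"slide":[0,0,0],"turn":[0,0,0],"fingers":0},
])

```text
time: 42.4
eef_pos: [0.4845, 0.0554, 0.2385]
tool_rot: [-2.243, -2.199, 0.002]
wrist_force: [0.3, -0.5, 0.1]
grip_width: 0.0482
finger_force: 0.0
```

```bash
python3 -c "
from h import *
import pickle
st(); c2=vision.camera_info('wrist'); cc=caps(zc=.057); c1,p1=pickle.load(open('pics/p1.pkl','rb'))
print(caps2(.057))
for p in p1:
  y=at(c1,p,.057); q=min(cc,key=lambda c:abs(c[0][1]-y[1])); print(y.round(4),tri((c1,p),(c2,q[3])).round(4))"
```

```text
t 42.4 p [484.5  55.4 238.5] R [[0.02, 1.0, -0.002], [1.0, -0.02, -0.0], [-0.001, -0.002, -1.0]] F [ 0.3 -0.5  0.1] w 48.2 ff 0.0 q [ 0.01 -0.18  1.76 -0.    1.57  0.03]
[([0.4823, 0.0864], 274, 0.83), ([0.4814, 0.0394], 271, 0.72), ([0.4801, -0.0061], 266, 0.62), ([0.479, -0.0561], 258, 0.53)]
[0.4829 0.085  0.057 ] [0.4827 0.0864 0.0504]
[0.481  0.0392 0.057 ] [0.4812 0.0397 0.0499]
[ 0.4802 -0.0059  0.057 ] [ 0.4803 -0.0064  0.0489]
[ 0.4793 -0.0551  0.057 ] [ 0.4793 -0.0566  0.0492]
```

All four bottles sit in pockets 0–3 with equal cap heights. Next I'll grip the bar and pull the cover shut.

move_arm([
  {"slide":[25,15,-15],"turn":[0,0,0],"fingers":0},
  {"slide":[26,15,-15],"turn":[0,0,0],"fingers":0},
  {"slide":[26,15,-15],"turn":[0,0,0],"fingers":0},
  {"slide":[25,14,-15],"turn":[0,0,0],"fingers":0},
  {"slide":[0,0,-25],"turn":[0,0,0],"fingers":0},
])

```text
time: 42.92
eef_pos: [0.5913, 0.1162, 0.1549]
tool_rot: [2.242, 2.198, 0.006]
wrist_force: [0.5, -0.2, 0.4]
grip_width: 0.0465
finger_force: 0.0
```

move_arm([
  {"slide":[0,0,0],"turn":[0,0,0],"fingers":0},
  {"slide":[0,0,0],"turn":[0,0,0],"fingers":0},
  {"slide":[0,0,0],"turn":[0,0,0],"fingers":0},
  {"slide":[0,0,0],"turn":[0,0,0],"fingers":0},
])

```text
time: 43.25
eef_pos: [0.5876, 0.1148, 0.1567]
tool_rot: [2.242, 2.198, 0.004]
wrist_force: [-0.0, -0.9, 0.5]
grip_width: 0.0465
finger_force: 0.0
```

```bash
python3 -c "
from h import *
st(); c,im=shot('wrist','w11')
m=((im[:,:,2]>150)&(im[:,:,1]>120)&(im[:,:,0]<im[:,:,2]-40)).astype(np.uint8); p=proj(c,[.5868,.1143,.092])[0].astype(int); print(p)
k,l,s,ce=cv2.connectedComponentsWithStats(m)
for i in range(1,k):
  if s[i,4]>150: print(s[i],at(c,ce[i],.092).round(4))"
```

```text
t 43.25 p [587.6 114.8 156.7] R [[0.02, 1.0, 0.003], [1.0, -0.02, 0.0], [0.0, 0.003, -1.0]] F [-0.  -0.9  0.5] w 46.5 ff 0.0 q [ 0.11  0.16  1.57 -0.    1.41  0.13]
[279 222]
[553   0   7  57 262] [0.7928 0.2621 0.092 ]
[ 272  182   16   74 1060] [0.5868 0.1172 0.092 ]
[159 220  41  40 397] [0.5051 0.1063 0.092 ]
[175 274  22  60 692] [0.4996 0.0412 0.092 ]
[367 274  20  59 558] [0.673  0.0382 0.092 ]
[ 141  343  384   29 8034] [ 0.6401 -0.0215  0.092 ]
```

move_arm([
  {"slide":[-0.5,0,-30],"turn":[0,0,0],"fingers":0},
  {"slide":[0,0,-25],"turn":[0,0,0],"fingers":0},
  {"slide":[0,0,-15],"turn":[0,0,0],"fingers":0},
  {"slide":[0,0,-9],"turn":[0,0,0],"fingers":0},
  {"slide":[0,0,0],"turn":[0,0,0],"fingers":0},
])

```text
time: 43.72
eef_pos: [0.5853, 0.1151, 0.0744]
tool_rot: [-2.242, -2.199, 0.002]
wrist_force: [-0.4, -0.5, 0.1]
grip_width: 0.0462
finger_force: 0.0
```

move_arm([
  {"slide":[0,0,0],"turn":[0,0,0],"fingers":-0.9},
  {"slide":[0,0,0],"turn":[0,0,0],"fingers":-0.9},
  {"slide":[0,0,0],"turn":[0,0,0],"fingers":-0.9},
  {"slide":[0,0,0],"turn":[0,0,0],"fingers":-0.9},
  {"slide":[0,0,0],"turn":[0,0,0],"fingers":-0.9},
], force=30)

```text
time: 44.13
eef_pos: [0.5871, 0.1156, 0.0765]
tool_rot: [2.242, 2.2, 0.002]
wrist_force: [-0.1, -0.7, -0.6]
grip_width: 0.0183
finger_force: 0.0
```

move_arm([
  {"slide":[0,0,0],"turn":[0,0,0],"fingers":-0.9},
  {"slide":[0,0,0],"turn":[0,0,0],"fingers":-0.9},
])

```text
time: 44.3
eef_pos: [0.5868, 0.1155, 0.0761]
tool_rot: [2.242, 2.2, 0.001]
wrist_force: [-1.2, -0.5, 3.0]
grip_width: 0.0117
finger_force: 30.0
```

move_arm([
  {"slide":[-6,0.1,0],"turn":[0,0,0],"fingers":-0.9},
  {"slide":[-12,0.2,0],"turn":[0,0,0],"fingers":-0.9},
  {"slide":[-12,0.2,0],"turn":[0,0,0],"fingers":-0.9},
  {"slide":[-12,0.2,0],"turn":[0,0,0],"fingers":-0.9},
  {"slide":[-12,0.2,0],"turn":[0,0,0],"fingers":-0.9},
])

```text
time: 44.72
eef_pos: [0.5324, 0.1166, 0.076]
tool_rot: [2.242, 2.2, 0.002]
wrist_force: [1.7, 1.2, 2.9]
grip_width: 0.0115
finger_force: 30.0
```

move_arm([
  {"slide":[-12,0.2,0],"turn":[0,0,0],"fingers":-0.9},
  {"slide":[-12,0.2,0],"turn":[0,0,0],"fingers":-0.9},
  {"slide":[-10,0.2,0],"turn":[0,0,0],"fingers":-0.9},
  {"slide":[-5,0.2,0],"turn":[0,0,0],"fingers":-0.9},
  {"slide":[0,0,0],"turn":[0,0,0],"fingers":-0.9},
])

```text
time: 45.13
eef_pos: [0.4927, 0.1174, 0.076]
tool_rot: [2.242, 2.201, 0.001]
wrist_force: [-1.5, 1.0, 4.5]
grip_width: 0.0117
finger_force: 30.0
```

```bash
python3 -c "
from h import *
st()"
```

```text
t 45.13 p [492.7 117.4  76. ] R [[0.019, 1.0, 0.0], [1.0, -0.019, 0.0], [0.0, 0.0, -1.0]] F [-1.5  1.   4.5] w 11.7 ff 30.0 q [ 0.13 -0.    1.9   0.    1.25  0.15]
```

move_arm([
  {"slide":[-2,0,0],"turn":[0,0,0],"fingers":-0.9},
  {"slide":[-2,0,0],"turn":[0,0,0],"fingers":-0.9},
  {"slide":[0,0,0],"turn":[0,0,0],"fingers":-0.9},
  {"slide":[0,0,0],"turn":[0,0,0],"fingers":-0.9},
])

```text
time: 45.47
eef_pos: [0.4897, 0.1174, 0.076]
tool_rot: [2.242, 2.2, 0.001]
wrist_force: [-2.1, 1.5, 6.5]
grip_width: 0.0117
finger_force: 30.0
```

move_arm([
  {"slide":[-2,0,0],"turn":[0,0,0],"fingers":-0.9},
  {"slide":[-1,0,0],"turn":[0,0,0],"fingers":-0.9},
  {"slide":[0,0,0],"turn":[0,0,0],"fingers":-0.9},
  {"slide":[0,0,0],"turn":[0,0,0],"fingers":-0.9},
])

```text
time: 45.8
eef_pos: [0.4869, 0.1175, 0.076]
tool_rot: [2.242, 2.2, 0.002]
wrist_force: [1.3, 2.1, 6.6]
grip_width: 0.0114
finger_force: 30.0
```

move_arm([
  {"slide":[-1,0,0],"turn":[0,0,0],"fingers":-0.9},
  {"slide":[-1,0,0],"turn":[0,0,0],"fingers":-0.9},
  {"slide":[0,0,0],"turn":[0,0,0],"fingers":-0.9},
  {"slide":[0,0,0],"turn":[0,0,0],"fingers":-0.9},
])

```text
time: 46.13
eef_pos: [0.4869, 0.1174, 0.0761]
tool_rot: [2.24, 2.198, 0.007]
wrist_force: [11.3, 2.2, -4.1]
grip_width: 0.0119
finger_force: 30.0
```

Stop reached, so the cover is shut. Easing off, releasing and retreating.

move_arm([
  {"slide":[1.5,0,0],"turn":[0,0,0],"fingers":-0.9},
  {"slide":[0,0,0],"turn":[0,0,0],"fingers":0},
  {"slide":[0,0,0],"turn":[0,0,0],"fingers":0},
  {"slide":[0,0,0],"turn":[0,0,0],"fingers":0},
  {"slide":[0,0,0],"turn":[0,0,0],"fingers":0},
])

```text
time: 46.55
eef_pos: [0.4851, 0.117, 0.0747]
tool_rot: [-2.242, -2.2, 0.002]
wrist_force: [0.3, 0.2, 0.5]
grip_width: 0.0339
finger_force: 0.0
```

move_arm([
  {"slide":[0,0,15],"turn":[0,0,0],"fingers":0},
  {"slide":[0,0,35],"turn":[0,0,0],"fingers":0},
  {"slide":[0,0,40],"turn":[0,0,0],"fingers":0},
  {"slide":[0,0,40],"turn":[0,0,0],"fingers":0},
  {"slide":[0,0,0],"turn":[0,0,0],"fingers":0},
])

```text
time: 46.97
eef_pos: [0.4898, 0.1177, 0.2144]
tool_rot: [2.237, 2.195, 0.015]
wrist_force: [2.5, 0.6, 0.5]
grip_width: 0.0468
finger_force: 0.0
```

move_arm([
  {"slide":[0,0,0],"turn":[0,0,0],"fingers":0},
  {"slide":[0,0,0],"turn":[0,0,0],"fingers":0},
  {"slide":[0,0,0],"turn":[0,0,0],"fingers":0},
])

```text
time: 47.22
eef_pos: [0.4847, 0.117, 0.2034]
tool_rot: [-2.241, -2.199, 0.004]
wrist_force: [-0.6, -0.2, -0.3]
grip_width: 0.0466
finger_force: 0.0
```

```bash
python3 -c "
from h import *
st(); c,im=shot('wrist','w12')
m=((im[:,:,2]>150)&(im[:,:,1]>120)&(im[:,:,0]<im[:,:,2]-40)).astype(np.uint8)
k,l,s,ce=cv2.connectedComponentsWithStats(m)
for i in range(1,k):
  if 300<s[i,4]<2000: print(s[i],at(c,ce[i],.092).round(4))
a=cv2.imread('pics/s8.png').astype(int); b=vision.capture('scene').astype(int)
print('rest area change',np.abs(a-b)[160:215,330:395].mean())"
```

```text
t 47.22 p [484.7 117.  203.4] R [[0.019, 1.0, -0.003], [1.0, -0.019, -0.0], [-0.001, -0.003, -1.0]] F [-0.6 -0.2 -0.3] w 46.6 ff 0.0 q [ 0.13 -0.14  1.78 -0.    1.5   0.15]
[239   0  72   8 305] [0.4741 0.2943 0.092 ]
[277 175  14  63 772] [0.4869 0.1195 0.092 ]
[175 274  20  60 665] [0.3778 0.0134 0.092 ]
[374 275  13  58 317] [0.5897 0.0091 0.092 ]
rest area change 3.375384615384615
```

```bash
python3 -c "
from workcell import order
print(order.hand_in())"
```

```text
the job is handed in; nothing more can be done
None
```

I've handed the job in: the calculator lies on its rest, all four ink bottles stand in pockets 0–3, and the cover is pulled shut to its stop. The hand-in returned no verdict.

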